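# Complete the pump wiring kit from the lidded organiser

## Robot

A 7-joint arm with a two-finger parallel gripper is mounted at the origin on a cart in front of the work surface, level with it; the furniture and walls round the work are solid. World frame = base frame: x ahead of the robot, y to its left, z up, the work surface at z = 0. Lengths are in m, angles in rad, forces in N, time in s.
With the tool pointing down it reaches from about 0.4 to 0.85 m from the base axis. Payload 10.4 kg.
Tool frame: the origin (TCP) lies on the centre line of the jaws, within the pads' length; the fingertips stand 14 mm ahead of it and the grasp point (between the pads) lies 5 mm behind it; z points along the fingers, y is the line along which they close (so a half turn about z gives the same grasp; the last joint's range is limited). The gripper opens to 87 mm and grips with 3 to 60 N. Pads are 19 mm wide; open, the fingers measure 117 mm over their backs; the gripper's body (75 mm by 190 mm) begins 51 mm behind the grasp point.
Start: joints at [-1.135, 0.332, -0.065, 1.46, 0.022, 1.35, -0.088], TCP at [0.277, 0.56, 0.237] pointing down, gripper open.
Joint ranges: [-2.6, 2.6], [-0.5, 2.12], [-1.47, 1.34], [0.16, 2.42], [-1.27, 4.41], [0.06, 2.06], [-2.6, 2.6]. Speed limits (rad/s): [2.22, 2.22, 2.79, 2.79, 3.14, 3.14, 3.14].

## Interface

Orientations are given as [roll, pitch, yaw] about the fixed x, y, z axes, in that order (R = Rz(yaw) Ry(pitch) Rx(roll)).
In Python, from rig import get_obs, read_camera, camera_model, finish_job gives the robot as it stands.
- The arm moves only by the tool move_arm, never from a script. Its argument "moves" is a list of rows, each a list of 2 entries, a list of its own where there are three numbers: the shift along the tool's x, y, z in cm, then the turn about the tool's z in rad. In form: [[[dx, dy, dz], turn], ...]. A call has exactly 10 rows; each row is the pose to reach, as a shift and turn from the pose commanded when the call began, along the tool's axes at that moment; what a row does not reach only later rows make up. A row lasts 1/10 s, in which the tool goes at most 50 mm and 8.59 degrees, less where a joint would pass 70% of its speed; a pose out of reach is approached as far as the arm can. A call with a gripper value outside its range is refused whole. "claw" is the opening, from 0 (shut) to 1 (fully open), set as the call begins (left out, the last holds). The fingers move at their own pace and stop on an object; "force" is the grip in N (left out, the last holds). Time passes only in rows, so rows that repeat a pose let the fingers close, or fill a call up. It gives the time, the measured TCP pose, the force, the opening and the grip force at its end, in the units of the state.
- get_obs(): the state, without advancing time (a new reading comes with each control period).
- read_camera(name): name is "scene" or "top" or "wrist"; returns the picture (480x640x3 uint8, red, green, blue); there is no depth.
- camera_model(name): a dict with "K" (3x3 intrinsics, pixels), "position" and "rotation" of the camera in the world. Camera axes: x right, y down, z forward; pixel columns grow to the right and rows downward; lengths in m; the calibration is good to about 2 mm. A picture is of the moment at which its call begins: read the wrist's pose just before it. camera_model takes no time and is no camera call; for the wrist camera it gives the pose at the moment of the call.
- finish_job(): hands the job in; it is judged then, once.
The state is a dict: "t": time; "q": joint angles; "joint_velocities": joint speeds; "tau": joint torques, N m; "tool_pos": TCP position; "eef_rot": TCP orientation; "contact_force": force on the tool from outside, world axes, zero at the start; "torque": the same for the moment, N m; "finger_gap": finger opening in m; "finger_force": force on a finger pad.
Only numpy, scipy, OpenCV 4.12 (cv2) and the standard library are available. Lean on these libraries where they do the work, as an engineer would, in place of code of your own. Each camera call takes 0.05 s, during which the arm holds its last target. There are 200 camera calls.

## Task

Complete the wiring kit: the aluminium tray has a pocket each for a relay (red), a bolt (yellow), a terminal block (green) and a fuse holder (blue), and some pockets are empty. Open only the organiser compartments whose lid has the colour of an empty pocket, move the spare from each into its pocket so that it lies flat on the pocket floor, and leave every lid fully shut; leave the other compartments and the screwdriver and tape alone.

Things in the scene. Friction and masses are not known exactly. Their poses are not given: they have to be found in the camera images.
- tray: Loose aluminium kit tray, 150 (x) x 138 (y) x 20 mm, 0.9 kg, can be pushed about. Four rectangular pockets 62 (x) x 36 (y) mm, 12 mm deep (floor 8 mm over the bench), centred at +-37, +-34 mm in x, y; each has a colour strip along its outer side and a coloured floor. Origin: centre of the underside.
- pocket_red (a point): Centre of the floor of the red pocket of the tray (tray +x +y), which belongs to the relay; axes are the tray's, the pocket's long side lies along x.
- pocket_yellow (a point): Centre of the floor of the yellow pocket of the tray (tray +x -y), which belongs to the bolt; axes are the tray's, the pocket's long side lies along x.
- pocket_green (a point): Centre of the floor of the green pocket of the tray (tray -x +y), which belongs to the terminal block; axes are the tray's, the pocket's long side lies along x.
- pocket_blue (a point): Centre of the floor of the blue pocket of the tray (tray -x -y), which belongs to the fuse holder; axes are the tray's, the pocket's long side lies along x.
- lid_red (a joint): Hinge of the red lid, rad: 0 shut, 2.0 at its stop; a friction hinge (0.06 N m), stays where left. In box_red's frame its axis runs along y through (52, 0, 46) mm. A tab 14 mm wide, 6 mm thick sticks 32 mm out of the lid's front edge; shut, its grip point (mid-thickness, 20 mm from that edge) is at (-74, 0, 49) mm; it swings up and back over +x.
- box_red: Fixed organiser compartment with the red lid and front label; holds the spare relay. 104 (x) x 86 (y) x 46 mm, walls 3 mm, 4 mm lid on top. Origin: centre of its underside, 6 mm above the bench; -x is the front. Nest: recess 62 (x) x 36 (y) mm, 6 mm deep, floor centre at (-2, 0, 4) mm; the part's long side lies along x.
- lid_yellow (a joint): Hinge of the yellow lid, rad: 0 shut, 2.0 at its stop; a friction hinge (0.06 N m), stays where left. In box_yellow's frame its axis runs along y through (52, 0, 46) mm. A tab 14 mm wide, 6 mm thick sticks 32 mm out of the lid's front edge; shut, its grip point (mid-thickness, 20 mm from that edge) is at (-74, 0, 49) mm; it swings up and back over +x.
- box_yellow: Fixed organiser compartment with the yellow lid and front label; holds the spare bolt. 104 (x) x 86 (y) x 46 mm, walls 3 mm, 4 mm lid on top. Origin: centre of its underside, 6 mm above the bench; -x is the front. Nest: recess 62 (x) x 36 (y) mm, 6 mm deep, floor centre at (-2, 0, 4) mm; the part's long side lies along x.
- lid_green (a joint): Hinge of the green lid, rad: 0 shut, 2.0 at its stop; a friction hinge (0.06 N m), stays where left. In box_green's frame its axis runs along y through (52, 0, 46) mm. A tab 14 mm wide, 6 mm thick sticks 32 mm out of the lid's front edge; shut, its grip point (mid-thickness, 20 mm from that edge) is at (-74, 0, 49) mm; it swings up and back over +x.
- box_green: Fixed organiser compartment with the green lid and front label; holds the spare terminal block. 104 (x) x 86 (y) x 46 mm, walls 3 mm, 4 mm lid on top. Origin: centre of its underside, 6 mm above the bench; -x is the front. Nest: recess 62 (x) x 36 (y) mm, 6 mm deep, floor centre at (-2, 0, 4) mm; the part's long side lies along x.
- lid_blue (a joint): Hinge of the blue lid, rad: 0 shut, 2.0 at its stop; a friction hinge (0.06 N m), stays where left. In box_blue's frame its axis runs along y through (52, 0, 46) mm. A tab 14 mm wide, 6 mm thick sticks 32 mm out of the lid's front edge; shut, its grip point (mid-thickness, 20 mm from that edge) is at (-74, 0, 49) mm; it swings up and back over +x.
- box_blue: Fixed organiser compartment with the blue lid and front label; holds the spare fuse holder. 104 (x) x 86 (y) x 46 mm, walls 3 mm, 4 mm lid on top. Origin: centre of its underside, 6 mm above the bench; -x is the front. Nest: recess 62 (x) x 36 (y) mm, 6 mm deep, floor centre at (-2, 0, 4) mm; the part's long side lies along x.
- relay_fitted: Only present in some starts (else None): black relay, body 27 (x) x 27 (y) x 26 mm over the origin, with thin brass blades sticking 18 mm out at -y, lying in the red pocket of the tray from the start. Origin: centre of the underside, z up as it lies.
- relay_spare: Black relay, body 27 (x) x 27 (y) x 26 mm over the origin, with thin brass blades sticking 18 mm out at -y: the spare, in the compartment with the red lid from the start. Grasp across x. Origin: centre of the underside, z up as it lies.
- bolt_fitted: Only present in some starts (else None): steel M12 hex bolt lying flat, 18 (x) x 53 (y) x 21 mm, lying in the yellow pocket of the tray from the start. Origin: centre of the underside, z up as it lies.
- bolt_spare: Steel M12 hex bolt lying flat, 18 (x) x 53 (y) x 21 mm: the spare, in the compartment with the yellow lid from the start. Grasp across x. Origin: centre of the underside, z up as it lies.
- terminal_fitted: Only present in some starts (else None): grey terminal block with three brass screws on top, 24 (x) x 44 (y) x 24 mm, lying in the green pocket of the tray from the start. Origin: centre of the underside, z up as it lies.
- terminal_spare: Grey terminal block with three brass screws on top, 24 (x) x 44 (y) x 24 mm: the spare, in the compartment with the green lid from the start. Grasp across x. Origin: centre of the underside, z up as it lies.
- fuse_fitted: Only present in some starts (else None): white in-line fuse holder with a black band, 22 (x) x 46 (y) x 23 mm, lying in the blue pocket of the tray from the start. Origin: centre of the underside, z up as it lies.
- fuse_spare: White in-line fuse holder with a black band, 22 (x) x 46 (y) x 23 mm: the spare, in the compartment with the blue lid from the start. Grasp across x. Origin: centre of the underside, z up as it lies.
- screwdriver: Red screwdriver, 168 mm long, lying on the bench; bystander. Origin under its middle, y along it.
- black_tape: Roll of black tape, 62 mm across, 19 mm high; bystander. Origin: centre of the underside.

How it is judged:
By the outcome, as a careful person would: the job done as asked, in the order asked, and still so for the second after the job is handed in, with the robot touching nothing.
Of relay_fitted, bolt_fitted, terminal_fitted, fuse_fitted only 1 to 2 are there at a start; the rules pass over those that are not, and their reading is None.
At some moment in a run one of tray may be knocked a few centimetres aside while the robot is not near it.
Once in a run the grip may slacken for a moment while it holds something.
It also fails if it takes over 210 s, if anything falls off the work surface, if the arm or the gripper's body presses on something with over 40 N, if the wrist force passes 120 N, or if a joint passes its speed limit or range.

## Working session

There is one attempt and no reset: what is moved stays moved. The work goes in short steps, Python scripts to look and compute and a tool call to move; the robot and the scene stay as the last step left them, time stands still between calls to the robot, and variables do not carry over. Pictures are saved under pics/ and viewed, at most 14 in all, crops included, and the job is handed in when it is done.

Besides the shell and the picture viewer there is one more tool, called after ">>>" by a JSON object that holds its "method" and its "body". move_arm: Moves the arm, as the interface text tells. Its arguments: {"type":"object","properties":{"moves":{"type":"array","items":{"type":"array"}},"claw":{"type":"number"},"force":{"type":"number"}},"required":["moves"]}

```bash
mkdir -p pics; ls
python3 - <<'E'
from rig import *
import cv2
o=get_obs();print({k:o[k] for k in ("t","tool_pos","eef_rot","finger_gap")})
for n in("scene","top"):
    cv2.imwrite(f"pics/{n}0.png",read_camera(n)[:,:,::-1]);m=camera_model(n);print(n,m)
E
```

```text
pics
{'t': 0.0, 'tool_pos': array([0.27665489, 0.56001   , 0.23573931]), 'eef_rot': array([-3.14013302e+00,  9.29097361e-05,  2.68276492e+00]), 'finger_gap': 0.0867710319553671}
scene {'K': array([[440.48311267,   0.        , 325.02461259],
       [  0.        , 440.48311267, 240.59664872],
       [  0.        ,   0.        ,   1.        ]]), 'position': array([-0.10014172, -0.54781244,  0.53628125]), 'rotation': array([-2.10821022,  0.02380228, -0.91062415])}
top {'K': array([[573.16887246,   0.        , 321.98403152],
       [  0.        , 573.16887246, 250.74210187],
       [  0.        ,   0.        ,   1.        ]]), 'position': array([ 0.3026881 , -0.0644305 ,  1.33166526]), 'rotation': array([-2.96382572, -0.01020376, -1.55338119])}
```

View pics/top0.png

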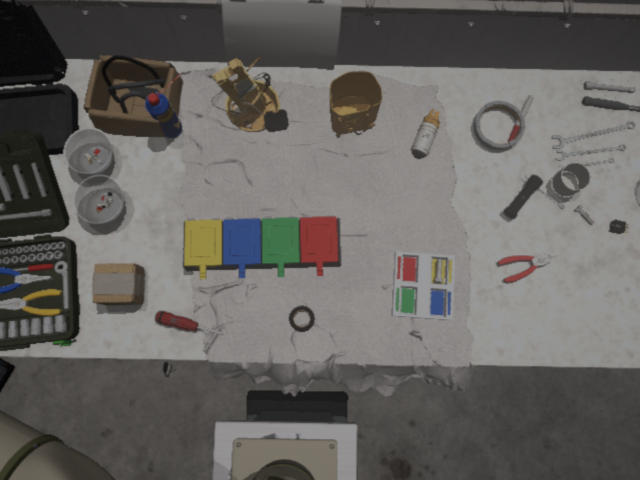

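View pics/scene0.png

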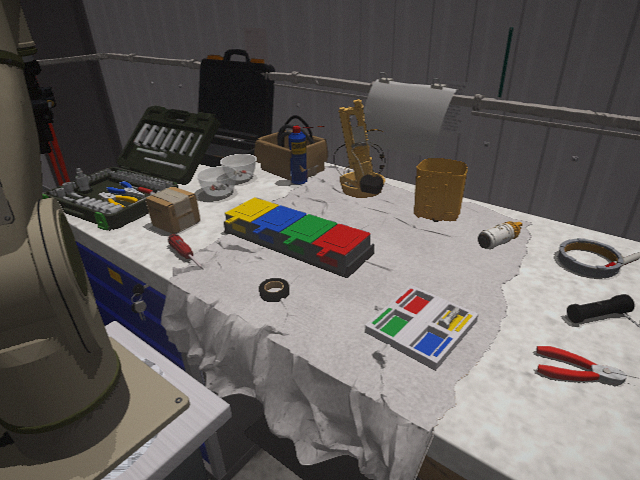

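```bash
cat > h.py <<'E'
from rig import *
import cv2, numpy as np
from scipy.spatial.transform import Rotation as Ro
def snap(n,f=None):
    m=camera_model(n); im=read_camera(n)
    if f: cv2.imwrite(f"pics/{f}.png",im[:,:,::-1])
    return m,im
def cast(m,uv,z):
    R=Ro.from_euler('xyz',m["rotation"]).as_matrix()
    uv=np.atleast_2d(uv).astype(float)
    d=np.c_[uv,np.ones(len(uv))]@np.linalg.inv(m["K"]).T@R.T
    p=np.array(m["position"]); return p+d*((z-p[2])/d[:,2])[:,None]
HUE={"red":((0,6),(174,180)),"yellow":((20,32),),"green":((50,80),),"blue":((105,125),)}
def mask(im,c,s=120,v=60):
    h=cv2.cvtColor(im,cv2.COLOR_RGB2HSV)
    return sum(cv2.inRange(h,(a,s,v),(b,255,255)) for a,b in HUE[c])
def blobs(im,c,amin=60,**k):
    cs,_=cv2.findContours(mask(im,c,**k),cv2.RETR_EXTERNAL,cv2.CHAIN_APPROX_NONE)
    return sorted([x for x in cs if cv2.contourArea(x)>amin],key=lambda x:-cv2.contourArea(x))
def motion(p,yaw=None):
    "shift in tool axes (cm) and turn from the present pose to world p"
    o=get_obs();R=Ro.from_euler('xyz',o["eef_rot"])
    d=R.inv().apply(np.array(p)-o["tool_pos"])*100
    y=o["eef_rot"][2]
    return np.round(d,2),None if yaw is None else round(-((yaw-y+np.pi/2)%np.pi-np.pi/2),3)
E
python3 - <<'E'
from h import *
m=camera_model("top");im=cv2.imread("pics/top0.png")[:,:,::-1].copy()
for c in HUE:
    for b in blobs(im,c,40):
        (x,y),s,a=cv2.minAreaRect(b); z=.056 if y<285 and x<345 else .014
        print(c,(x,y),np.round(s,1),a,cv2.contourArea(b),cast(m,(x,y),z)[0].round(3))
cv2.imwrite("pics/c0.png",cv2.resize(im[240:330,380:470,::-1],None,fx=6,fy=6,interpolation=cv2.INTER_CUBIC))
print(camera_model("wrist"))
E
```

```text
red (318.5, 246.0) [58. 37.] 90.0 1658.5 [ 0.543 -0.065  0.056]
red (178.64706420898438, 321.4117736816406) [35.4 10.7] 14.03624439239502 280.0 [0.37  0.25  0.014]
red (408.5, 269.0) [22. 11.] 90.0 220.0 [ 0.5   -0.276  0.014]
red (39.97560501098633, 266.7804870605469) [ 5.7 24.5] 83.6598129272461 110.5 [0.483 0.557 0.056]
red (520.4447021484375, 274.426513671875) [ 5.2 32.7] 64.35899353027344 94.0 [ 0.493 -0.536  0.014]
red (515.2999877929688, 258.6000061035156) [ 4.9 33.5] 81.8698959350586 83.5 [ 0.53  -0.526  0.014]
red (152.90000915527344, 97.8000259399414) [9.4 8.9] 63.43495178222656 65.5 [0.892 0.333 0.056]
yellow (202.5, 249.0) [58. 37.] 90.0 1655.5 [0.531 0.196 0.056]
yellow (40.891090393066406, 311.0890808105469) [38.   7.8] 5.710593223571777 197.0 [0.387 0.565 0.014]
yellow (40.92782211303711, 294.08135986328125) [ 7.6 38.6] 80.21759033203125 188.5 [0.426 0.569 0.014]
blue (241.5, 248.0) [37. 58.] 0.0 1664.5 [0.535 0.109 0.056]
blue (436.5, 302.5) [11. 23.] 0.0 220.0 [ 0.424 -0.34   0.014]
blue (156.93966674804688, 105.02586364746094) [17.9 21.7] 66.80140686035156 209.0 [0.874 0.322 0.056]
blue (9.786128997802734, 271.3901672363281) [20.7  6.2] 8.746162414550781 83.0 [0.472 0.623 0.056]
blue (9.773589134216309, 287.2075500488281) [ 5.8 21.4] 74.05460357666016 82.5 [0.441 0.642 0.014]
{'K': array([[419.41833442,   0.        , 314.30217647],
       [  0.        , 419.41833442, 245.47769389],
       [  0.        ,   0.        ,   1.        ]]), 'position': array([0.21676065, 0.58950076, 0.38397795]), 'rotation': array([2.89250049e+00, 2.33935726e-03, 1.11294433e+00])}
```

View pics/c0.png

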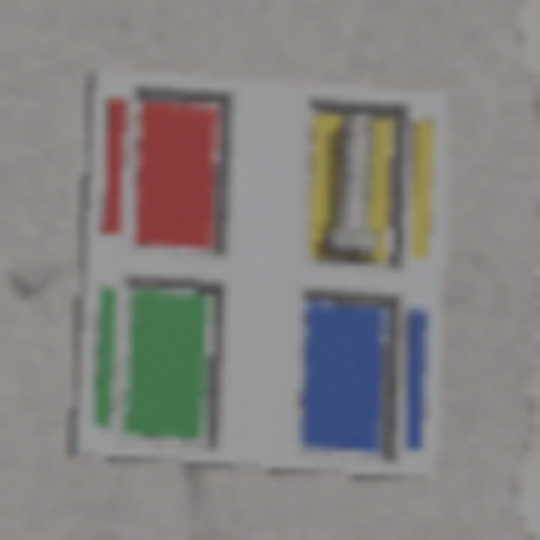

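Run:
```python
from h import *
print(motion((.45,-.02,.30),3.188),get_obs()["q"])
```

```text
(array([-41.23, -44.34,  -6.36]), np.float64(-0.505)) [-1.13458666  0.33278164 -0.06466421  1.46086999  0.02163268  1.34991111
 -0.08849886]
```

>>> {"method": "move_arm", "body": {"moves": [[[-4,-4.4,-4],-0.1],[[-10,-10,-6.4],-0.3],[[-20,-22,-6.4],-0.5],[[-41.2,-44.3,-6.4],-0.505],[[-41.2,-44.3,-6.4],-0.505],[[-41.2,-44.3,-6.4],-0.505],[[-41.2,-44.3,-6.4],-0.505],[[-41.2,-44.3,-6.4],-0.505],[[-41.2,-44.3,-6.4],-0.505],[[-41.2,-44.3,-6.4],-0.505]], "claw": 0.4}}

```text
t: 1.1
tool_pos: [0.4167, 0.0907, 0.2969]
eef_rot: [3.141, 0.0, -3.095]
contact_force: [1.1, 0.5, 0.2]
finger_gap: 0.035
finger_force: 0.0
```

>>> {"method": "move_arm", "body": {"moves": [[[-1,-5,0],0],[[-2,-9,0],0],[[-3,-11.5,0],0],[[-3,-11.5,0],0],[[-3,-11.5,0],0],[[-3,-11.5,0],0],[[-3,-11.5,0],0],[[-3,-11.5,0],0],[[-3,-11.5,0],0],[[-3,-11.5,0],0]]}}

```text
t: 2.1
tool_pos: [0.4519, -0.0204, 0.2969]
eef_rot: [3.141, 0.0, -3.095]
contact_force: [-0.4, -0.4, -0.6]
finger_gap: 0.0347
finger_force: 0.0
```

Run:
```python
from h import *
o=get_obs();print(o["tool_pos"],o["eef_rot"],o["q"])
m,im=snap("wrist","w1");print(m["position"],m["rotation"])
for c in HUE:
    for b in blobs(im,c,200):
        (x,y),s,a=cv2.minAreaRect(b)
        print(c,(x,y),np.round(s,1),a,cv2.contourArea(b))
```

```text
[ 0.45193926 -0.02043211  0.29688928] [ 3.14143031e+00  1.07655149e-05 -3.09498210e+00] [-0.54140606 -0.11569466  0.45076436  1.81410822  0.0506383   1.43186861
  1.51712293]
[ 0.38513981 -0.02392735  0.44503937] [2.89306633e+00 1.05797561e-03 1.61835720e+00]
red (263.0, 273.0) [86. 76.] -0.0 3438.5
red (590.6243896484375, 135.59803771972656) [92.3 31.9] 17.19854164123535 2403.5
red (70.71401977539062, 238.9923858642578) [52.9 25.9] 87.95458984375 1231.0
red (284.0, 357.0) [12. 44.] 90.0 489.5
red (90.2442398071289, 244.48960876464844) [49.3  6.5] 87.56334686279297 258.5
yellow (365.4999694824219, 391.9999694824219) [ 20. 485.] 90.0 7183.5
yellow (534.53564453125, 258.7964782714844) [85.9 52.4] 11.575188636779785 1765.0
yellow (205.05348205566406, 331.5468444824219) [20.  75.2] 2.544804573059082 703.0
yellow (423.7097473144531, 331.5184020996094) [75.1 20.4] 88.66777801513672 702.5
yellow (12.46821403503418, 232.89427185058594) [53.8 14.9] 78.46537780761719 398.5
green (352.5, 273.0) [76. 85.] 90.0 3369.5
green (67.5, 169.5) [57. 27.] 90.0 1371.5
green (338.4999694824219, 356.9999694824219) [55. 12.] -0.0 563.0
green (88.03275299072266, 172.98223876953125) [54.2  6.7] 88.09085083007812 296.5
blue (432.59466552734375, 269.17144775390625) [57.2 98.4] 64.68711853027344 1928.0
blue (7.0, 163.5) [55. 14.] 90.0 639.0
```

View pics/w1.png

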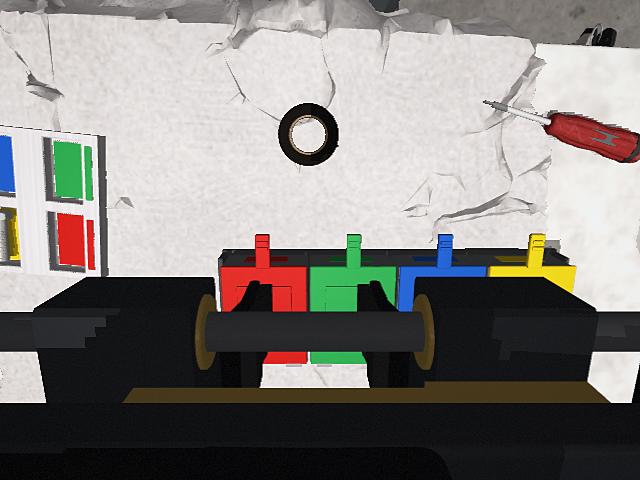

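```bash
cat >> h.py <<'E'
def tabs(m,im):
    "tab tip-edge midpoint, world, on z=.058"
    out={}
    for c in HUE:
        k=mask(im,c)>0; k[:225]=0;k[320:]=0;k[:,:200]=0;k[:,590:]=0
        k[250:]=0
        v,u=np.nonzero(k)
        if len(u)<50: continue
        out[c]=cast(m,[(u.min()+u.max())/2,v.min()-.5],.058)[0],u.max()-u.min()+1
    return out
E
python3 - <<'E'
from h import *
m=camera_model("wrist");im=cv2.imread("pics/w1.png")[:,:,::-1]
t=tabs(m,im)
for c in t: print(c,t[c][0].round(4),t[c][1])
P=np.array([t[c][0][:2] for c in ("red","green","blue","yellow")])
s=np.array([0,1,2,3]);A=np.polyfit(s,P,1);yaw=np.arctan2(-A[0,0],A[0,1]);print(A,yaw,P-np.outer(s,A[0])-A[1])
ex=np.array([np.cos(yaw),np.sin(yaw)])
for i,c in enumerate(("red","green","blue","yellow")): print(c,"grip",(A[0]*i+A[1]+.010*ex).round(4),"box",(A[0]*i+A[1]+.084*ex).round(4))
E
```

```text
red [ 0.4749 -0.0697  0.058 ] 15
yellow [0.4616 0.1894 0.058 ] 18
green [0.4708 0.0163 0.058 ] 15
blue [0.4658 0.1026 0.058 ] 16
[[-0.00450421  0.08633741]
 [ 0.47504126 -0.06986915]] 0.05212257900314431 [[-1.06111595e-04  1.93142873e-04]
 [ 2.99142836e-04 -1.74473556e-04]
 [-2.79950886e-04 -2.30481509e-04]
 [ 8.69196453e-05  2.11812191e-04]]
red grip [ 0.485  -0.0693] box [ 0.5589 -0.0655]
green grip [0.4805 0.017 ] box [0.5544 0.0208]
blue grip [0.476  0.1033] box [0.5499 0.1072]
yellow grip [0.4715 0.1897] box [0.5454 0.1935]
```

Run:
```python
from h import *
print(motion((.484,-.0693,.061),.050))
for i in range(1,21):
    t=1.8*i/20;c,s=np.cos(t),np.sin(t)
    print(round(-(126-126*c+3*s)/10,2),round(-(126*s+3*c-3)/10,2),end=' | ')
```

```text
(array([-2.97, -5.02, 23.59]), np.float64(-0.004))
-0.08 -1.13 | -0.26 -2.25 | -0.54 -3.35 | -0.91 -4.42 | -1.38 -5.45 | -1.95 -6.44 | -2.6 -7.37 | -3.33 -8.23 | -4.13 -9.03 | -5.0 -9.76 | -5.94 -10.4 | -6.93 -10.95 | -7.96 -11.42 | -9.03 -11.79 | -10.13 -12.06 | -11.25 -12.23 | -12.39 -12.3 | -13.52 -12.27 | -14.65 -12.14 | -15.75 -11.9 |
```

>>> {"method": "move_arm", "body": {"moves": [[[-1.5,-2.5,4],0],[[-3,-5,8],0],[[-3,-5,12],0],[[-3,-5,15],0],[[-3,-5,18],0],[[-3,-5,20],-0.004],[[-3,-5,22],-0.004],[[-3,-5,23.6],-0.004],[[-3,-5,23.6],-0.004],[[-3,-5,23.6],-0.004]]}}

```text
t: 3.15
tool_pos: [0.4844, -0.0693, 0.0612]
eef_rot: [-3.141, -0.0, -3.091]
contact_force: [0.1, 0.6, 0.6]
finger_gap: 0.0348
finger_force: 0.0
```

>>> {"method": "move_arm", "body": {"moves": [[[0,0,0],0],[[0,0,0],0],[[0,0,0],0],[[0,0,0],0],[[0,0,0],0],[[0,0,0],0],[[0,0,0],0],[[0,0,0],0],[[0,0,0],0],[[0,0,0],0]], "claw": 0, "force": 12}}

```text
t: 4.15
tool_pos: [0.4846, -0.0692, 0.0611]
eef_rot: [3.141, 0.001, -3.091]
contact_force: [0.4, 1.3, 5.1]
finger_gap: 0.0137
finger_force: 12.0
```

Gripped (13.7 mm). Open along the arc.

>>> {"method": "move_arm", "body": {"moves": [[[-0.1,0,-1.1],0],[[-0.3,0,-2.2],0],[[-0.5,0,-3.3],0],[[-0.9,0,-4.4],0],[[-1.4,0,-5.4],0],[[-1.9,0,-6.4],0],[[-2.6,0,-7.4],0],[[-3.3,0,-8.2],0],[[-4.1,0,-9.0],0],[[-5.0,0,-9.8],0]]}}

```text
t: 5.15
tool_pos: [0.535, -0.0666, 0.1595]
eef_rot: [3.142, 0.0, -3.091]
contact_force: [0.4, -0.1, -3.0]
finger_gap: 0.0141
finger_force: 12.0
```

>>> {"method": "move_arm", "body": {"moves": [[[-0.9,0,-0.6],0],[[-1.9,0,-1.2],0],[[-3.0,0,-1.6],0],[[-4.0,0,-2.0],0],[[-5.1,0,-2.3],0],[[-6.3,0,-2.5],0],[[-7.4,0,-2.5],0],[[-8.5,0,-2.5],0],[[-9.6,0,-2.4],0],[[-10.7,0,-2.1],0]]}}

```text
t: 6.15
tool_pos: [0.6434, -0.0614, 0.1814]
eef_rot: [-3.141, 0.004, -3.091]
contact_force: [0.6, 0.7, 8.4]
finger_gap: 0.0136
finger_force: 12.0
```

>>> {"method": "move_arm", "body": {"moves": [[[0,0,0],0],[[0,0,0],0],[[0,0,0],0],[[0,0,0],0],[[0,0,-2],0],[[0,0,-4],0],[[0,0,-7],0],[[3,0,-9],0],[[7,0,-10],0],[[11,0,-10],0]], "claw": 0.4}}

```text
t: 7.15
tool_pos: [0.5305, -0.0673, 0.2812]
eef_rot: [-3.141, 0.002, -3.092]
contact_force: [-0.5, -0.1, 0.9]
finger_gap: 0.0349
finger_force: 0.0
```

>>> {"method": "move_arm", "body": {"moves": [[[4,0,0],0],[[8,0,0],0],[[12,0,0],0],[[13,0,0],0],[[13,0,0],0],[[13,0,0],0],[[13,0,0],0],[[13,0,0],0],[[13,0,0],0],[[13,0,0],0]]}}

```text
t: 8.15
tool_pos: [0.4016, -0.0734, 0.2797]
eef_rot: [-3.141, -0.001, -3.091]
contact_force: [0.6, -0.2, 0.1]
finger_gap: 0.0349
finger_force: 0.0
```

Run:
```python
from h import *
o=get_obs();print(o["tool_pos"],o["eef_rot"],o["q"].round(2))
m,im=snap("wrist","w2");print(m["position"],m["rotation"])
import pickle;pickle.dump(m,open("w2.pkl","wb"))
```

```text
[ 0.40161722 -0.07337453  0.27969971] [-3.14120621e+00 -6.00766219e-04 -3.09139996e+00] [-0.52 -0.24  0.5   1.94  0.12  1.42  1.57]
[ 0.33489283 -0.07703253  0.42786346] [2.89376451e+00 1.55929889e-03 1.62187833e+00]
```

View pics/w2.png

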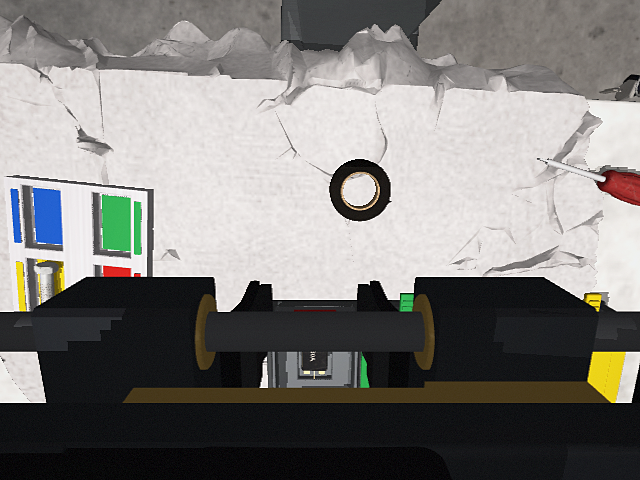

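>>> {"method": "move_arm", "body": {"moves": [[[-1,-4,0],0],[[-3,-8,0],0],[[-5,-13,0],0],[[-6,-18,0],0],[[-6,-23,0],0],[[-6,-23,0],0],[[-6,-23,0],0],[[-6,-23,0],0],[[-6,-23,0],0],[[-6,-23,0],0]]}}

```text
t: 9.2
tool_pos: [0.4733, -0.2987, 0.2801]
eef_rot: [3.141, 0.001, -3.089]
contact_force: [0.3, 0.0, -0.2]
finger_gap: 0.0347
finger_force: 0.0
```

Run:
```python
from h import *
import pickle
o=get_obs();print(o["tool_pos"],o["eef_rot"],o["q"].round(2))
m,im=snap("wrist","w3");t,it=snap("top","t3")
pickle.dump((m,t),open("m3.pkl","wb"))
a=cv2.resize(it[215:285,285:355,::-1],(560,560),interpolation=cv2.INTER_CUBIC)
cv2.imwrite("pics/t3c.png",a)
cv2.imwrite("pics/v3.png",np.hstack([cv2.resize(im[:400,:,::-1],(440,275)),cv2.resize(a,(360,275))]))
```

```text
[ 0.47331833 -0.29870095  0.28012104] [ 3.14060777e+00  1.08266019e-03 -3.08912007e+00] [-0.27  0.21  0.88  1.61 -0.16  1.4   2.25]
```

View pics/v3.png

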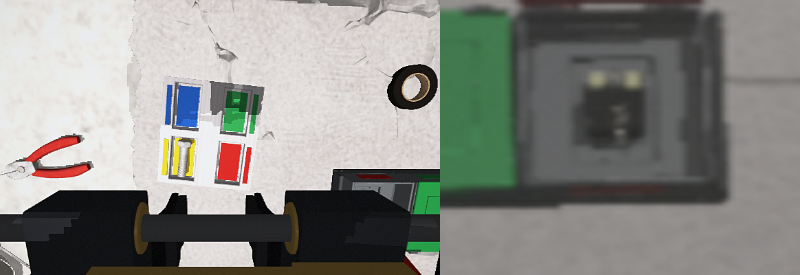

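Run:
```python
from h import *
import pickle
m,t=pickle.load(open("m3.pkl","rb"))
it=cv2.imread("pics/t3.png");g=cv2.cvtColor(it,cv2.COLOR_BGR2GRAY)
print(g[228:260,306:334])
for uv in [(313,245),(325,245),(319,237),(319,253)]: print(uv,cast(t,uv,.036)[0].round(4),cast(t,uv,.010)[0].round(4))
im=cv2.imread("pics/w3.png")[:,:,::-1]
for c in HUE:
    for b in blobs(im,c,150):
        (x,y),s,a=cv2.minAreaRect(b)
        if 220<x<400 and y<290: print(c,(round(x),round(y)),np.round(s,1),a,cast(m,(x,y),.008)[0].round(4),cast(m,(x,y),.020)[0].round(4))
```

```text
[[ 99 100 100  99  98  98  98  98  99  98  98  98  97  98  97  98  98  97
   98  99  99 100 101 100  98  86  70  68]
 [ 99 100 100  97  87  78  78  80  83  84  82  81  79  80  79  79  79  77
   78  79  87  97 100 101  99  86  70  68]
 [100 100  99  96  82  65  63  65  75  86  92  92  92  92  92  92  91  92
   91  79  79  94 100 101 100  86  70  67]
 [ 99 100 100  96  91  88  90  90  92  97  99  99  99  99  99  99  99  99
   98  85  79  94 100 100  99  86  69  68]
 [100 100  99  97  95  97  99 100 102 105 104 101  96  96 100 104 104 103
   99  87  81  93 100 101  99  87  70  67]
 [100 100  98  98  96  98 100 105 122 131 125 111 105 103 107 123 131 117
   99  88  82  94 100 101 100  95  82  69]
 [100  99 101  99  96  97 101 108 133 146 136 114 110 110 107 132 146 127
  100  96  90  94 101 100 101  99  86  69]
 [ 99 100  99 100  97  97  99 107 134 149 136 107  96 101 104 133 149 128
   99  99  93  93 100 101 100  99  85  70]
 [ 99  99 100  99  96  94  90  88 114 128 113  84  80  82  89 122 137 119
   98  98  92  92 100 101 100  99  86  68]
 [ 99 100  99  99  95  94  84  72  79  84  74  
[... 2986 characters left out ...]
0.02  ]
red (359, 240) [ 6.8 52.1] 7.4958577156066895 [ 0.5055 -0.2515  0.008 ] [ 0.5027 -0.253   0.02  ]
yellow (267, 228) [29.3 53.9] 4.289153099060059 [ 0.4977 -0.3464  0.008 ] [ 0.4951 -0.3451  0.02  ]
yellow (240, 228) [ 6.7 52.4] 3.5035314559936523 [ 0.4989 -0.3739  0.008 ] [ 0.4963 -0.3718  0.02  ]
green (342, 162) [30.1 57.9] 6.34019136428833 [ 0.4273 -0.2745  0.008 ] [ 0.4267 -0.2753  0.02  ]
green (369, 166) [ 6.7 57.3] 7.943471908569336 [ 0.4293 -0.2477  0.008 ] [ 0.4286 -0.2492  0.02  ]
blue (273, 154) [30.7 58.9] 4.763641834259033 [ 0.4236 -0.3424  0.008 ] [ 0.4231 -0.3413  0.02  ]
blue (245, 152) [ 7.  57.9] 3.5763344764709473 [ 0.4227 -0.3698  0.008 ] [ 0.4223 -0.3679  0.02  ]
```

Run:
```python
from h import *
print(motion((.552,-.0663,.0375),.05))
```

```text
(array([-9.06, 22.83, 24.29]), np.float64(0.002))
```

>>> {"method": "move_arm", "body": {"moves": [[[-2,5,0],0],[[-4,10,0],0],[[-6,14,0],0],[[-8,18,2],0],[[-9,22,4],0.002],[[-9.06,22.8,8],0.002],[[-9.06,22.83,12],0.002],[[-9.06,22.83,15],0.002],[[-9.06,22.83,16],0.002],[[-9.06,22.83,16],0.002]], "claw": 0.47}}

```text
t: 10.3
tool_pos: [0.5513, -0.0673, 0.1193]
eef_rot: [-3.142, -0.002, -3.093]
contact_force: [0.5, 0.6, 0.8]
finger_gap: 0.0409
finger_force: 0.0
```

Run:
```python
from h import *
print(motion((.552,-.0663,.0375),.05),get_obs()["finger_gap"])
```

```text
(array([-0.09,  0.1 ,  8.18]), np.float64(-0.002)) 0.04092164102007829
```

>>> {"method": "move_arm", "body": {"moves": [[[-0.1,0.1,2],0],[[-0.1,0.1,4],0],[[-0.1,0.1,6],0],[[-0.1,0.1,7],0],[[-0.1,0.1,7.6],0],[[-0.1,0.1,8.0],0],[[-0.1,0.1,8.2],0],[[-0.1,0.1,8.2],0],[[-0.1,0.1,8.2],0],[[-0.1,0.1,8.2],0]]}}

```text
t: 11.3
tool_pos: [0.5531, -0.0665, 0.0383]
eef_rot: [3.141, 0.001, -3.093]
contact_force: [0.7, 0.9, 0.2]
finger_gap: 0.041
finger_force: 0.0
```

>>> {"method": "move_arm", "body": {"moves": [[[0,0,0],0],[[0,0,0],0],[[0,0,0],0],[[0,0,0],0],[[0,0,0],0],[[0,0,0],0],[[0,0,0],0],[[0,0,0],0],[[0,0,0],0],[[0,0,0],0]], "claw": 0, "force": 25}}

```text
t: 12.3
tool_pos: [0.5529, -0.0664, 0.0379]
eef_rot: [3.141, 0.0, -3.093]
contact_force: [-0.7, 0.8, 2.3]
finger_gap: 0.027
finger_force: 25.0
```

>>> {"method": "move_arm", "body": {"moves": [[[0,0,-1],0],[[0,0,-2],0],[[0,0,-3.5],0],[[0,0,-6],0],[[0,0,-9],0],[[0,0,-12],0],[[0,0,-15],0],[[0,0,-18],0],[[0,0,-20],0],[[0,0,-20],0]]}}

```text
t: 13.3
tool_pos: [0.5541, -0.067, 0.2419]
eef_rot: [3.141, 0.006, -3.094]
contact_force: [-0.2, -0.1, 0.2]
finger_gap: 0.0267
finger_force: 25.0
```

>>> {"method": "move_arm", "body": {"moves": [[[1,-3,0],0.01],[[2,-6,0],0.03],[[3,-9,0],0.05],[[4,-12,0],0.07],[[5,-15,0],0.1],[[6,-18,0],0.102],[[6.5,-21,0],0.102],[[6.5,-22,0],0.102],[[6.5,-22,0],0.102],[[6.5,-22,0],0.102]]}}

```text
t: 14.3
tool_pos: [0.4988, -0.2882, 0.2376]
eef_rot: [3.141, -0.001, 3.089]
contact_force: [0.6, 1.0, -1.2]
finger_gap: 0.0268
finger_force: 25.0
```

```bash
cat >> h.py <<'E'
TP={"red":(37,34),"yellow":(37,-34),"green":(-37,34),"blue":(-37,-34)}
def tray(m,im):
    "strip pairs on the tray rim, z=.02 -> centre, yaw, pockets"
    s={}
    for c in HUE:
        L=[]
        for b in blobs(im,c,80):
            (x,y),w,a=cv2.minAreaRect(b)
            if max(w)>4*min(w) and min(w)<14 and 25<max(w)<90: L.append((x,y))
        s[c]=[cast(m,p,.020)[0][:2] for p in L]
    print({c:[p.round(4).tolist() for p in s[c]] for c in s})
    g=[c for c in s if len(s[c])==1]
    A=np.array([[TP[c][0],np.sign(TP[c][1])*59.4] for c in g])/1000;B=np.array([s[c][0] for c in g])
    a,b=A-A.mean(0),B-B.mean(0)
    yaw=np.arctan2((a[:,0]*b[:,1]-a[:,1]*b[:,0]).sum(),(a*b).sum())
    R=np.array([[np.cos(yaw),-np.sin(yaw)],[np.sin(yaw),np.cos(yaw)]])
    c0=B.mean(0)-R@A.mean(0)
    print("res mm",((B-c0-A@R.T)*1000).round(1).tolist(),"tray",c0.round(4),"yaw",round(yaw,4))
    return c0,yaw,{c:c0+R@np.array(TP[c])/1000 for c in TP},R
E
python3 - <<'E'
from h import *
o=get_obs();print(o["tool_pos"],o["eef_rot"],o["finger_gap"],o["q"].round(2))
m,im=snap("wrist","w4")
c0,yaw,P,R=tray(m,im);print(P)
p=P["red"]+R@np.array([-.0095,0]);print(motion((*p,.0370),yaw))
E
```

```text
[ 0.4988276  -0.28815844  0.23757762] [ 3.14091286e+00 -5.52263140e-04  3.08860667e+00] 0.02682229757482515 [-0.27  0.29  0.87  1.63 -0.23  1.33  2.15]
{'red': [[0.4808, -0.2491], [0.5094, -0.064]], 'yellow': [[0.4754, -0.3679]], 'green': [[0.407, -0.2455]], 'blue': [[0.4008, -0.3643]]}
res mm [[0.3, -0.0], [-0.0, 0.1], [-0.3, -0.1]] tray [ 0.441  -0.3067] yaw -0.0495
{'red': array([ 0.47965375, -0.2746138 ]), 'yellow': array([ 0.47628969, -0.34253053]), 'green': array([ 0.40574436, -0.27095291]), 'blue': array([ 0.4023803 , -0.33886965])}
(array([ 2.95,  1.19, 20.07]), np.float64(-0.002))
```

View pics/w4.png

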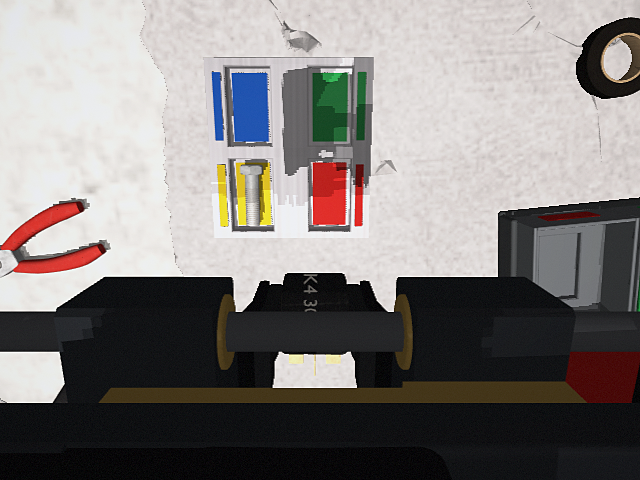

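>>> {"method": "move_arm", "body": {"moves": [[[1,0.4,2],0],[[2,0.8,4],0],[[2.9,1.2,6],0],[[2.95,1.2,8],0],[[2.95,1.2,10],0],[[2.95,1.2,12],0],[[2.95,1.2,13],0],[[2.95,1.2,13],0],[[2.95,1.2,13],0],[[2.95,1.2,13],0]]}}

```text
t: 15.35
tool_pos: [0.4703, -0.2759, 0.1089]
eef_rot: [-3.141, 0.001, 3.088]
contact_force: [0.6, -1.2, 0.2]
finger_gap: 0.0263
finger_force: 25.0
```

Run:
```python
from h import *
o=get_obs();print(o["tool_pos"],o["eef_rot"],o["finger_gap"])
m,im=snap("wrist","w5")
c0,yaw,P,R=tray(m,im)
p=P["red"]+R@np.array([-.0095,0]);print(motion((*p,.0370),yaw))
```

```text
[ 0.47033697 -0.27585435  0.10885151] [-3.14140837e+00  1.43971219e-03  3.08810654e+00] 0.026330582148218522
{'red': [[0.4715, -0.2485]], 'yellow': [[0.4629, -0.3676]], 'green': [], 'blue': []}
res mm [[0.0, 0.3], [-0.0, -0.3]] tray [ 0.4303 -0.3054] yaw -0.0719
(array([1.03, 0.19, 7.18]), np.float64(0.018))
```

```bash
sed -i 's/25<max(w)<90/25<max(w)<150/;s/min(w)<14/min(w)<24/' h.py
python3 - <<'E'
from h import *
m=camera_model("wrist");im=cv2.imread("pics/w5.png")[:,:,::-1]
for c in HUE:
    for b in blobs(im,c,100): print(c,cv2.boundingRect(b))
tray(m,im)
cv2.imwrite("pics/w5c.png",im[:330,100:500,::-1])
E
```

```text
red (294, 222, 49, 51)
red (356, 228, 13, 57)
yellow (101, 382, 484, 21)
yellow (181, 222, 53, 59)
yellow (395, 294, 18, 76)
yellow (217, 295, 18, 75)
yellow (151, 228, 16, 49)
green (292, 92, 53, 101)
green (358, 92, 15, 101)
blue (170, 92, 59, 101)
blue (137, 92, 22, 102)
{'red': [[0.4715, -0.2486]], 'yellow': [[0.521, -0.2242], [0.5157, -0.3338], [0.4629, -0.3676]], 'green': [[0.4067, -0.2453]], 'blue': [[0.4007, -0.3642]]}
res mm [[-5.0, -1.1], [4.2, 0.6], [0.7, 0.5]] tray [ 0.4382 -0.3061] yaw -0.0213
```

View pics/w5c.png

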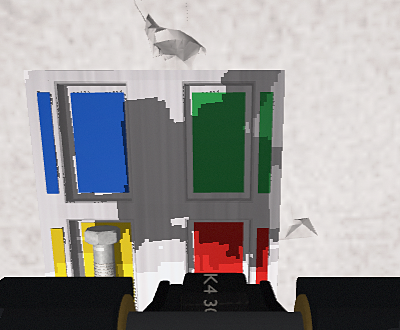

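>>> {"method": "move_arm", "body": {"moves": [[[0,0.2,1.5],0],[[0,0.2,3],0],[[0,0.2,4.5],0],[[0,0.2,5.5],0],[[0,0.2,6.2],0],[[0,0.2,6.7],0],[[0,0.2,7.0],0],[[0,0.2,7.2],0],[[0,0.2,7.2],0],[[0,0.2,7.2],0]]}}

```text
t: 16.4
tool_pos: [0.4701, -0.2739, 0.0361]
eef_rot: [-3.142, 0.001, 3.088]
contact_force: [0.4, -0.2, -0.3]
finger_gap: 0.0268
finger_force: 25.0
```

>>> {"method": "move_arm", "body": {"moves": [[[0,0,0],0],[[0,0,0],0],[[0,0,0],0],[[0,0,0],0],[[0,0,-0.5],0],[[0,0,-2],0],[[0,0,-5],0],[[0,0,-9],0],[[0,0,-13],0],[[0,0,-17],0]], "claw": 0.47}}

```text
t: 17.4
tool_pos: [0.4694, -0.2742, 0.2086]
eef_rot: [-3.141, 0.001, 3.087]
contact_force: [1.8, -0.1, -0.7]
finger_gap: 0.0413
finger_force: 0.0
```

>>> {"method": "move_arm", "body": {"moves": [[[-2,-1,-2],0],[[-4,-1,-4],0],[[-6,-1,-5],0],[[-6,-1,-5],0],[[-6,-1,-5],0],[[-6,-1,-5],0],[[-6,-1,-5],0],[[-6,-1,-5],0],[[-6,-1,-5],0],[[-6,-1,-5],0]]}}

```text
t: 18.4
tool_pos: [0.529, -0.287, 0.2559]
eef_rot: [3.141, 0.0, 3.088]
contact_force: [-0.1, 0.7, 0.6]
finger_gap: 0.0408
finger_force: 0.0
```

Run:
```python
from h import *
o=get_obs();print(o["tool_pos"],o["eef_rot"],o["finger_gap"])
m,im=snap("wrist","w6")
tray(m,im)
cv2.imwrite("pics/w6c.png",cv2.resize(im[:290,150:450,::-1],None,fx=1.6,fy=1.6))
for c in ("red","green"):print(motion((*{"red":(.6434,-.0614),"green":(.480,.017)}[c],.26),.05))
```

```text
[ 0.52903882 -0.28698049  0.25585059] [3.14138908e+00 1.10287530e-05 3.08771332e+00] 0.04076741625138874
{'red': [[0.4931, -0.5332], [0.5286, -0.5229], [0.481, -0.2493], [0.5087, -0.0647]], 'yellow': [[0.4748, -0.3681]], 'green': [[0.5641, 0.0077], [0.4071, -0.2456]], 'blue': [[0.4011, -0.3646]]}
res mm [[-0.1, 0.0], [0.1, -0.0]] tray [ 0.4408 -0.307 ] yaw -0.0483
(array([-10.2 ,  23.14,  -0.41]), np.float64(-0.104))
(array([ 6.54, 30.09, -0.41]), np.float64(-0.104))
```

View pics/w6c.png

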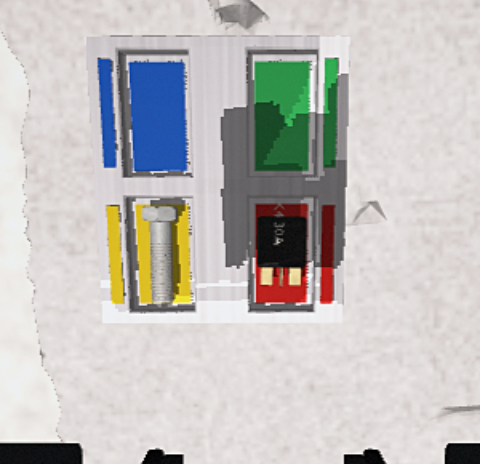

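>>> {"method": "move_arm", "body": {"moves": [[[-1,4,-2],-0.03],[[-2,8,-4],-0.06],[[-4,12,-4],-0.09],[[-6,16,-4],-0.104],[[-8,20,-4],-0.104],[[-10.2,23.1,-3],-0.104],[[-10.2,23.1,-2],-0.104],[[-10.2,23.1,-0.4],-0.104],[[-10.2,23.1,-0.4],-0.104],[[-10.2,23.1,-0.4],-0.104]], "claw": 0.4}}

```text
t: 19.45
tool_pos: [0.6432, -0.0623, 0.2601]
eef_rot: [-3.142, -0.0, -3.092]
contact_force: [-0.0, -1.2, -0.4]
finger_gap: 0.0348
finger_force: 0.0
```

Run:
```python
from h import *
print(motion((.6434,-.0614,.1814),.05))
```

```text
(array([-0.03,  0.09,  7.87]), np.float64(-0.0))
```

>>> {"method": "move_arm", "body": {"moves": [[[0,0.1,2],0],[[0,0.1,4],0],[[0,0.1,6],0],[[0,0.1,7],0],[[0,0.1,7.6],0],[[0,0.1,7.9],0],[[0,0.1,7.9],0],[[0,0.1,7.9],0],[[0,0.1,7.9],0],[[0,0.1,7.9],0]]}}

```text
t: 20.45
tool_pos: [0.6436, -0.0608, 0.1813]
eef_rot: [3.141, 0.001, -3.091]
contact_force: [0.1, -0.1, 0.1]
finger_gap: 0.035
finger_force: 0.0
```

>>> {"method": "move_arm", "body": {"moves": [[[0,0,0],0],[[0,0,0],0],[[0,0,0],0],[[0,0,0],0],[[0,0,0],0],[[0,0,0],0],[[0,0,0],0],[[0,0,0],0],[[0,0,0],0],[[0,0,0],0]], "claw": 0, "force": 12}}

```text
t: 21.45
tool_pos: [0.6434, -0.0612, 0.1809]
eef_rot: [-3.141, 0.0, -3.092]
contact_force: [0.6, -3.7, -1.5]
finger_gap: 0.0139
finger_force: 12.0
```

>>> {"method": "move_arm", "body": {"moves": [[[1.1,0,-0.2],0],[[2.2,0,-0.4],0],[[3.4,0,-0.4],0],[[4.5,0,-0.3],0],[[5.6,0,-0.2],0],[[6.7,0,0.1],0],[[7.8,0,0.5],0],[[8.8,0,1.0],0],[[9.8,0,1.5],0],[[10.7,0,2.1],0]]}}

```text
t: 22.45
tool_pos: [0.5361, -0.0664, 0.16]
eef_rot: [3.141, 0.001, -3.091]
contact_force: [3.6, -4.9, -1.2]
finger_gap: 0.0138
finger_force: 12.0
```

>>> {"method": "move_arm", "body": {"moves": [[[0.9,0,0.7],0],[[1.7,0,1.5],0],[[2.4,0,2.4],0],[[3.1,0,3.3],0],[[3.6,0,4.3],0],[[4.1,0,5.3],0],[[4.5,0,6.4],0],[[4.7,0,7.5],0],[[4.9,0,8.6],0],[[5.0,0,9.7],0]]}}

```text
t: 23.45
tool_pos: [0.486, -0.0688, 0.0619]
eef_rot: [-3.142, -0.001, -3.092]
contact_force: [0.9, -4.6, 0.4]
finger_gap: 0.0136
finger_force: 12.0
```

>>> {"method": "move_arm", "body": {"moves": [[[0,0,0.1],0],[[0,0,0.2],0],[[0,0,0.3],0],[[0,0,0.3],0],[[0,0,0.3],0],[[0,0,0.3],0],[[0,0,0.3],0],[[0,0,0.3],0],[[0,0,0.3],0],[[0,0,0.3],0]]}}

```text
t: 24.45
tool_pos: [0.4861, -0.0688, 0.0599]
eef_rot: [3.141, -0.001, -3.092]
contact_force: [-5.5, -4.4, 12.3]
finger_gap: 0.0141
finger_force: 12.0
```

>>> {"method": "move_arm", "body": {"moves": [[[0,0,0],0],[[0,0,0],0],[[0,0,0],0],[[0,0,0],0],[[0,0,-1],0],[[0,0,-3],0],[[0,0,-5],0],[[0,3,-6],0],[[0.2,7,-6],0],[[0.5,8.6,-6],0]], "claw": 0.4}}

```text
t: 25.45
tool_pos: [0.4774, 0.0204, 0.1209]
eef_rot: [3.14, 0.001, -3.088]
contact_force: [0.5, 0.4, -0.3]
finger_gap: 0.0348
finger_force: 0.0
```

Run:
```python
from h import *
print(motion((.4797,.017,.061),.05))
```

```text
(array([-0.2 , -0.37,  5.99]), np.float64(0.003))
```

>>> {"method": "move_arm", "body": {"moves": [[[-0.3,0,0],0],[[-0.3,0,1],0],[[-0.3,0,2],0],[[-0.3,0,3],0],[[-0.3,0,4],0],[[-0.3,0,5],0],[[-0.3,0,5.5],0],[[-0.3,0,6],0],[[-0.3,0,6],0],[[-0.3,0,6],0]]}}

```text
t: 26.45
tool_pos: [0.4804, 0.0171, 0.06]
eef_rot: [3.142, 0.0, -3.091]
contact_force: [-0.0, 0.5, 0.4]
finger_gap: 0.0352
finger_force: 0.0
```

>>> {"method": "move_arm", "body": {"moves": [[[0,0,0],0],[[0,0,0],0],[[0,0,0],0],[[0,0,0],0],[[0,0,0],0],[[0,0,0],0],[[0,0,0],0],[[0,0,0],0],[[0,0,0],0],[[0,0,0],0]], "claw": 0}}

```text
t: 27.45
tool_pos: [0.4803, 0.018, 0.06]
eef_rot: [3.14, 0.0, -3.091]
contact_force: [-0.5, 5.0, 0.7]
finger_gap: 0.014
finger_force: 12.0
```

>>> {"method": "move_arm", "body": {"moves": [[[-0.1,0,-1.1],0],[[-0.3,0,-2.2],0],[[-0.5,0,-3.3],0],[[-0.9,0,-4.4],0],[[-1.4,0,-5.4],0],[[-1.9,0,-6.4],0],[[-2.6,0,-7.4],0],[[-3.3,0,-8.2],0],[[-4.1,0,-9.0],0],[[-5.0,0,-9.8],0]]}}

```text
t: 28.45
tool_pos: [0.5298, 0.0205, 0.1579]
eef_rot: [3.14, -0.001, -3.091]
contact_force: [-0.2, 4.0, -3.4]
finger_gap: 0.014
finger_force: 12.0
```

>>> {"method": "move_arm", "body": {"moves": [[[-0.9,0,-0.6],0],[[-1.9,0,-1.2],0],[[-3.0,0,-1.6],0],[[-4.0,0,-2.0],0],[[-5.1,0,-2.3],0],[[-6.3,0,-2.5],0],[[-7.4,0,-2.5],0],[[-8.5,0,-2.5],0],[[-9.6,0,-2.4],0],[[-10.7,0,-2.1],0]]}}

```text
t: 29.45
tool_pos: [0.6385, 0.0258, 0.18]
eef_rot: [3.141, 0.002, -3.091]
contact_force: [0.7, 4.4, 7.9]
finger_gap: 0.0139
finger_force: 12.0
```

>>> {"method": "move_arm", "body": {"moves": [[[0,0,0],0],[[0,0,0],0],[[0,0,0],0],[[0,0,0],0],[[0,0,-2],0],[[0,0,-4],0],[[0,0,-7],0],[[2,-4,-9],0],[[6,-8,-9],0],[[8,-12,-9],0]], "claw": 0.4}}

```text
t: 30.45
tool_pos: [0.5622, -0.0989, 0.2694]
eef_rot: [3.141, 0.001, -3.09]
contact_force: [0.5, -0.4, 0.1]
finger_gap: 0.035
finger_force: 0.0
```

>>> {"method": "move_arm", "body": {"moves": [[[2,-4,0],0],[[5,-8,0],0],[[8,-10,0],0],[[8,-10,0],0],[[8,-10,0],0],[[8,-10,0],0],[[8,-10,0],0],[[8,-10,0],0],[[8,-10,0],0],[[8,-10,0],0]]}}

```text
t: 31.45
tool_pos: [0.4889, -0.2017, 0.2688]
eef_rot: [-3.141, -0.0, -3.091]
contact_force: [0.9, -0.9, -0.1]
finger_gap: 0.0345
finger_force: 0.0
```

Run:
```python
from h import *
o=get_obs();print(o["tool_pos"],o["eef_rot"])
t,it=snap("top","t7")
a=cv2.resize(it[215:285,225:355,::-1],(780,420),interpolation=cv2.INTER_CUBIC)
cv2.imwrite("pics/t7c.png",a)
m,im=snap("wrist","w7");tray(m,im)
```

```text
[ 0.48891423 -0.20169597  0.26876445] [-3.14142893e+00 -2.88972973e-04 -3.09096274e+00]
{'red': [[0.4809, -0.2493]], 'yellow': [[0.4752, -0.3685]], 'green': [[0.407, -0.2455]], 'blue': [[0.4013, -0.3648], [0.5016, 0.0991]]}
res mm [[-0.0, 0.1], [0.1, -0.4], [-0.1, 0.3]] tray [ 0.4411 -0.3069] yaw -0.0498
```

View pics/t7c.png

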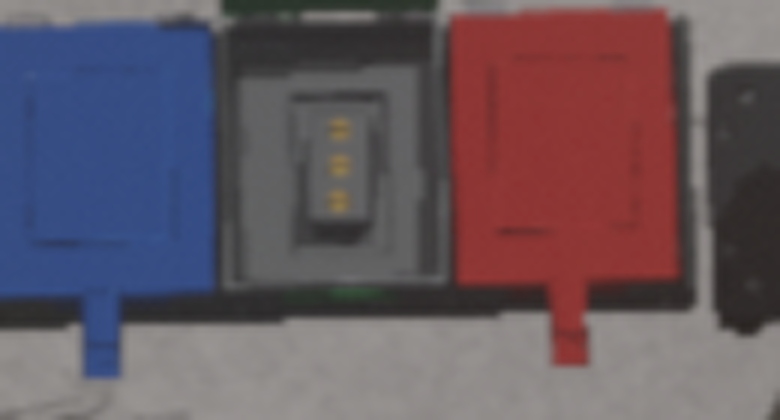

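Run:
```python
from h import *
t=camera_model("top")
for uv in [(281.2,242.2)]: print(cast(t,uv,.034)[0].round(4))
print(motion((.554,.0205,.12),.05))
```

```text
[0.5542 0.0207 0.034 ]
(array([-7.63, 21.88, 14.88]), np.float64(0.0))
```

>>> {"method": "move_arm", "body": {"moves": [[[-2,5,0],0],[[-4,10,0],0],[[-6,14,0],0],[[-7,18,2],0],[[-7.6,21.8,4],0],[[-7.6,21.9,8],0],[[-7.6,21.9,12],0],[[-7.6,21.9,14.9],0],[[-7.6,21.9,14.9],0],[[-7.6,21.9,14.9],0]], "claw": 0.44}}

```text
t: 32.55
tool_pos: [0.5539, 0.0204, 0.1206]
eef_rot: [-3.141, -0.0, -3.092]
contact_force: [0.6, 0.3, 1.3]
finger_gap: 0.0381
finger_force: 0.0
```

Run:
```python
from h import *
print(motion((.5535,.0207,.0375),.05),get_obs()["finger_gap"])
```

```text
(array([0.04, 0.03, 8.31]), np.float64(-0.0)) 0.03807908824952409
```

>>> {"method": "move_arm", "body": {"moves": [[[0,0,2],0],[[0,0,4],0],[[0,0,6],0],[[0,0,7],0],[[0,0,7.6],0],[[0,0,8.1],0],[[0,0,8.3],0],[[0,0,8.3],0],[[0,0,8.3],0],[[0,0,8.3],0]]}}

```text
t: 33.55
tool_pos: [0.5539, 0.0207, 0.0373]
eef_rot: [3.141, 0.001, -3.091]
contact_force: [0.4, -0.8, 0.7]
finger_gap: 0.038
finger_force: 0.0
```

>>> {"method": "move_arm", "body": {"moves": [[[0,0,0],0],[[0,0,0],0],[[0,0,0],0],[[0,0,0],0],[[0,0,0],0],[[0,0,0],0],[[0,0,0],0],[[0,0,0],0],[[0,0,0],0],[[0,0,0],0]], "claw": 0, "force": 25}}

```text
t: 34.55
tool_pos: [0.5537, 0.0207, 0.0369]
eef_rot: [3.141, 0.0, -3.091]
contact_force: [-1.0, -0.2, 2.3]
finger_gap: 0.0241
finger_force: 24.8
```

>>> {"method": "move_arm", "body": {"moves": [[[0,0,-1],0],[[0,0,-2],0],[[0,0,-3.5],0],[[0,0,-6],0],[[0,0,-9],0],[[0,0,-12],0],[[0,0,-15],0],[[0,0,-18],0],[[0,0,-20],0],[[0,0,-20],0]]}}

```text
t: 35.55
tool_pos: [0.555, 0.0203, 0.2409]
eef_rot: [3.14, 0.006, -3.092]
contact_force: [0.5, -0.3, -0.7]
finger_gap: 0.0236
finger_force: 24.8
```

>>> {"method": "move_arm", "body": {"moves": [[[1,-3,0],0.01],[[2,-6,0],0.03],[[3,-9,0],0.05],[[4,-12,0],0.07],[[5,-16,0],0.1],[[6,-20,0],0.1],[[6.5,-24,0],0.1],[[6.5,-28,0],0.1],[[6.5,-29,0],0.1],[[6.5,-29,0],0.1]]}}

```text
t: 36.55
tool_pos: [0.5015, -0.2752, 0.2367]
eef_rot: [-3.141, -0.001, 3.086]
contact_force: [1.1, 0.9, -0.9]
finger_gap: 0.0239
finger_force: 24.8
```

Run:
```python
from h import *
o=get_obs();print(o["tool_pos"],o["eef_rot"],o["finger_gap"],o["q"].round(2))
m,im=snap("wrist","w8")
c0,yaw,P,R=tray(m,im)
print(P["green"],motion((*P["green"],.0355),yaw))
```

```text
[ 0.50152037 -0.27524077  0.23671852] [-3.14062209e+00 -9.72867648e-04  3.08609502e+00] 0.023922136902702264 [-0.33  0.29  0.91  1.64 -0.23  1.33  2.13]
{'red': [[0.5279, -0.5215], [0.4903, -0.5271], [0.4809, -0.2486]], 'yellow': [[0.6149, -0.2048], [0.6072, -0.3595], [0.4753, -0.3675]], 'green': [[0.4071, -0.2449]], 'blue': [[0.4013, -0.3638]]}
res mm [[0.0, 0.1], [-0.0, -0.1]] tray [ 0.4412 -0.3061] yaw -0.0486
[ 0.40587224 -0.27039158] (array([ 9.62, -0.23, 20.12]), np.float64(-0.004))
```

>>> {"method": "move_arm", "body": {"moves": [[[3,0,1],0],[[6,-0.1,3],0],[[9,-0.2,5],0],[[9.6,-0.2,8],0],[[9.6,-0.2,11],0],[[9.6,-0.2,13],0],[[9.6,-0.2,15],0],[[9.6,-0.2,15],0],[[9.6,-0.2,15],0],[[9.6,-0.2,15],0]]}}

```text
t: 37.6
tool_pos: [0.4081, -0.2693, 0.088]
eef_rot: [3.142, 0.002, 3.093]
contact_force: [-0.9, 0.1, -0.4]
finger_gap: 0.0238
finger_force: 24.8
```

Run:
```python
from h import *
o=get_obs();print(o["tool_pos"],o["eef_rot"],o["finger_gap"])
print(motion((.4058,-.2707,.0355),-.0495))
```

```text
[ 0.40807378 -0.26926507  0.08795074] [3.14153248e+00 1.56940279e-03 3.09253193e+00] 0.02379771623652286
(array([ 0.23, -0.15,  5.24]), np.float64(0.0))
```

>>> {"method": "move_arm", "body": {"moves": [[[0,0,0],0],[[0,0,0],0],[[0,0,1],0],[[0,0,2],0],[[0,0,3],0],[[0,0,3],0],[[0,0,3],0],[[0,0,3],0],[[0,0,3],0],[[0,0,3],0]]}}

```text
t: 38.6
tool_pos: [0.4075, -0.2695, 0.0571]
eef_rot: [3.142, 0.001, 3.092]
contact_force: [0.3, 0.4, -0.8]
finger_gap: 0.0236
finger_force: 24.8
```

Run:
```python
from h import *
o=get_obs();print(o["tool_pos"],o["eef_rot"],o["finger_gap"],o["q"].round(2))
print(motion((.4058,-.2707,.0355),-.0495))
```

```text
[ 0.40754642 -0.26949891  0.05712312] [3.14151271e+00 5.86421485e-04 3.09183002e+00] 0.023625017991058046 [-0.29  0.31  0.89  2.04 -0.3   0.92  2.28]
(array([ 0.17, -0.13,  2.16]), np.float64(-0.0))
```

>>> {"method": "move_arm", "body": {"moves": [[[0.2,-0.1,0.5],0],[[0.2,-0.1,1],0],[[0.2,-0.1,1.4],0],[[0.2,-0.1,1.8],0],[[0.2,-0.1,2.0],0],[[0.2,-0.1,2.15],0],[[0.2,-0.1,2.15],0],[[0.2,-0.1,2.15],0],[[0.2,-0.1,2.15],0],[[0.2,-0.1,2.15],0]]}}

```text
t: 39.6
tool_pos: [0.4054, -0.2704, 0.0355]
eef_rot: [3.142, 0.0, 3.092]
contact_force: [-0.5, -1.0, -0.4]
finger_gap: 0.0235
finger_force: 24.8
```

>>> {"method": "move_arm", "body": {"moves": [[[0,0,0],0],[[0,0,0],0],[[0,0,0],0],[[0,0,0],0],[[0,0,-0.5],0],[[0,0,-2],0],[[0,0,-5],0],[[0,0,-9],0],[[0,0,-13],0],[[-4,0,-17],0]], "claw": 0.44}}

```text
t: 40.6
tool_pos: [0.4377, -0.2738, 0.2042]
eef_rot: [3.137, 0.004, 3.086]
contact_force: [0.8, -1.5, 0.0]
finger_gap: 0.0382
finger_force: 0.0
```

>>> {"method": "move_arm", "body": {"moves": [[[-4,-1,-2],0],[[-8,-1,-4],0],[[-8,-1,-5],0],[[-8,-1,-5],0],[[-8,-1,-5],0],[[-8,-1,-5],0],[[-8,-1,-5],0],[[-8,-1,-5],0],[[-8,-1,-5],0],[[-8,-1,-5],0]]}}

```text
t: 41.6
tool_pos: [0.5199, -0.286, 0.2507]
eef_rot: [3.141, 0.0, 3.092]
contact_force: [-0.9, -0.4, 0.0]
finger_gap: 0.0383
finger_force: 0.0
```

Run:
```python
from h import *
o=get_obs();print(o["tool_pos"],o["eef_rot"],o["finger_gap"])
m,im=snap("wrist","w9")
tray(m,im)
cv2.imwrite("pics/w9c.png",cv2.resize(im[:290,150:450,::-1],None,fx=1.6,fy=1.6))
print(motion((.6385,.0258,.26),.05))
```

```text
[ 0.51990967 -0.28603827  0.25069158] [3.14133275e+00 7.28283729e-05 3.09177351e+00] 0.038263589821843184
{'red': [[0.4928, -0.533], [0.5283, -0.5228], [0.4807, -0.2493]], 'yellow': [[0.4749, -0.3681]], 'green': [[0.4068, -0.2457]], 'blue': [[0.401, -0.3644]]}
res mm [[-0.0, -0.1], [-0.0, 0.1], [0.0, -0.0]] tray [ 0.4409 -0.3069] yaw -0.0497
(array([-10.29,  31.73,  -0.92]), np.float64(-0.1))
```

View pics/w9c.png

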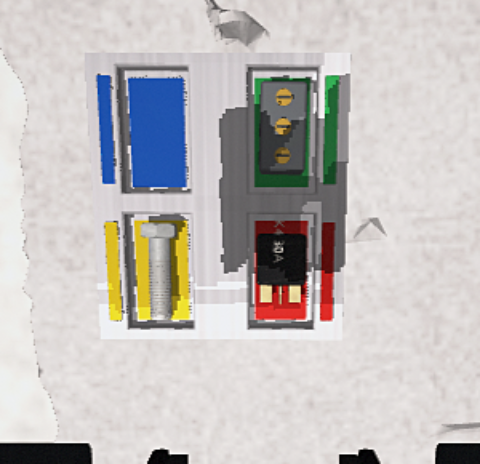

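The terminal block and relay lie in their pockets. Next I shut the green lid.

>>> {"method": "move_arm", "body": {"moves": [[[-1,4,-2],-0.03],[[-2,8,-4],-0.06],[[-4,12,-4],-0.09],[[-6,17,-4],-0.1],[[-8,22,-4],-0.1],[[-9,27,-4],-0.1],[[-10.3,31.7,-3],-0.1],[[-10.3,31.7,-1.5],-0.1],[[-10.3,31.7,-0.9],-0.1],[[-10.3,31.7,-0.9],-0.1]], "claw": 0.4}}

```text
t: 42.65
tool_pos: [0.638, 0.0238, 0.2589]
eef_rot: [-3.141, -0.002, -3.093]
contact_force: [-0.4, -0.8, 0.5]
finger_gap: 0.0349
finger_force: 0.0
```

Run:
```python
from h import *
print(motion((.6385,.0255,.18),.05))
```

```text
(array([-0.08,  0.17,  7.89]), np.float64(-0.001))
```

>>> {"method": "move_arm", "body": {"moves": [[[0,0.1,2],0],[[0,0.1,4],0],[[0,0.1,6],0],[[0,0.1,7],0],[[0,0.1,7.6],0],[[0,0.1,7.9],0],[[0,0.1,7.9],0],[[0,0.1,7.9],0],[[0,0.1,7.9],0],[[0,0.1,7.9],0]]}}

```text
t: 43.65
tool_pos: [0.6388, 0.0265, 0.1812]
eef_rot: [3.141, 0.001, -3.091]
contact_force: [1.1, -0.5, 0.6]
finger_gap: 0.0353
finger_force: 0.0
```

>>> {"method": "move_arm", "body": {"moves": [[[0,0,0],0],[[0,0,0],0],[[0,0,0],0],[[0,0,0],0],[[0,0,0],0],[[0,0,0],0],[[0,0,0],0],[[0,0,0],0],[[0,0,0],0],[[0,0,0],0]], "claw": 0, "force": 12}}

```text
t: 44.65
tool_pos: [0.6386, 0.0261, 0.1807]
eef_rot: [-3.141, 0.0, -3.092]
contact_force: [-0.5, -2.6, -0.0]
finger_gap: 0.0136
finger_force: 12.0
```

>>> {"method": "move_arm", "body": {"moves": [[[1.1,0,-0.2],0],[[2.2,0,-0.4],0],[[3.4,0,-0.4],0],[[4.5,0,-0.3],0],[[5.6,0,-0.2],0],[[6.7,0,0.1],0],[[7.8,0,0.5],0],[[8.8,0,1.0],0],[[9.8,0,1.5],0],[[10.7,0,2.1],0]]}}

```text
t: 45.65
tool_pos: [0.531, 0.0209, 0.1597]
eef_rot: [3.141, 0.001, -3.091]
contact_force: [2.8, -2.6, -2.3]
finger_gap: 0.0141
finger_force: 12.0
```

>>> {"method": "move_arm", "body": {"moves": [[[0.9,0,0.7],0],[[1.7,0,1.5],0],[[2.4,0,2.4],0],[[3.1,0,3.3],0],[[3.6,0,4.3],0],[[4.1,0,5.3],0],[[4.5,0,6.4],0],[[4.7,0,7.5],0],[[4.9,0,8.6],0],[[5.0,0,9.7],0]]}}

```text
t: 46.65
tool_pos: [0.4816, 0.0185, 0.0617]
eef_rot: [-3.141, -0.0, -3.091]
contact_force: [-0.4, -2.3, 0.1]
finger_gap: 0.0136
finger_force: 12.0
```

>>> {"method": "move_arm", "body": {"moves": [[[0,0,0.1],0],[[0,0,0.2],0],[[0,0,0.3],0],[[0,0,0.3],0],[[0,0,0.3],0],[[0,0,0.3],0],[[0,0,0.3],0],[[0,0,0.3],0],[[0,0,0.3],0],[[0,0,0.3],0]]}}

```text
t: 47.65
tool_pos: [0.4816, 0.0185, 0.0602]
eef_rot: [3.141, -0.001, -3.092]
contact_force: [-4.6, -1.9, 6.7]
finger_gap: 0.0137
finger_force: 12.0
```

>>> {"method": "move_arm", "body": {"moves": [[[0,0,0],0],[[0,0,0],0],[[0,0,0],0],[[0,0,-1],0],[[0,0,-3],0],[[0,0,-5],0],[[0,3,-6],0],[[0.1,7,-6],0],[[0.2,8.5,-6],0],[[0.2,8.5,-6],0]], "claw": 0.4}}

```text
t: 48.65
tool_pos: [0.4754, 0.106, 0.1205]
eef_rot: [3.141, 0.001, -3.087]
contact_force: [-0.1, -0.5, -0.5]
finger_gap: 0.0352
finger_force: 0.0
```

>>> {"method": "move_arm", "body": {"moves": [[[0,0,0],0],[[0,0,1],0],[[0,0,2],0],[[0,0,3],0],[[0,0,4],0],[[0,0,5],0],[[0,0,5.5],0],[[0,0,6],0],[[0,0,6],0],[[0,0,6],0]]}}

```text
t: 49.65
tool_pos: [0.4757, 0.1033, 0.0599]
eef_rot: [3.142, 0.0, -3.091]
contact_force: [-0.2, -0.6, 0.7]
finger_gap: 0.0343
finger_force: 0.0
```

>>> {"method": "move_arm", "body": {"moves": [[[0,0,0],0],[[0,0,0],0],[[0,0,0],0],[[0,0,0],0],[[0,0,0],0],[[0,0,0],0],[[0,0,0],0],[[0,0,0],0],[[0,0,0],0],[[0,0,0],0]], "claw": 0}}

```text
t: 50.65
tool_pos: [0.4755, 0.1053, 0.06]
eef_rot: [3.139, 0.0, -3.09]
contact_force: [-1.3, 6.8, 0.1]
finger_gap: 0.0136
finger_force: 12.0
```

>>> {"method": "move_arm", "body": {"moves": [[[-0.1,0.1,-1.1],0],[[-0.3,0.1,-2.2],0],[[-0.5,0.1,-3.3],0],[[-0.9,0.1,-4.4],0],[[-1.4,0.1,-5.4],0],[[-1.9,0.1,-6.4],0],[[-2.6,0.1,-7.4],0],[[-3.3,0.1,-8.2],0],[[-4.1,0.1,-9.0],0],[[-5.0,0.1,-9.8],0]]}}

```text
t: 51.65
tool_pos: [0.5253, 0.1079, 0.1584]
eef_rot: [3.14, -0.001, -3.091]
contact_force: [0.8, 5.4, -4.3]
finger_gap: 0.0138
finger_force: 12.0
```

>>> {"method": "move_arm", "body": {"moves": [[[-0.9,0,-0.6],0],[[-1.9,0,-1.2],0],[[-3.0,0,-1.6],0],[[-4.0,0,-2.0],0],[[-5.1,0,-2.3],0],[[-6.3,0,-2.5],0],[[-7.4,0,-2.5],0],[[-8.5,0,-2.5],0],[[-9.6,0,-2.4],0],[[-10.7,0,-2.1],0]]}}

```text
t: 52.65
tool_pos: [0.6337, 0.1132, 0.1804]
eef_rot: [3.14, 0.003, -3.09]
contact_force: [0.3, 3.7, 8.1]
finger_gap: 0.0139
finger_force: 12.0
```

>>> {"method": "move_arm", "body": {"moves": [[[0,0,0],0],[[0,0,0],0],[[0,0,0],0],[[0,0,0],0],[[0,0,-2],0],[[0,0,-4],0],[[0,0,-7],0],[[2,-4,-9],0],[[6,-8,-9],0],[[8,-12,-9],0]], "claw": 0.4}}

```text
t: 53.65
tool_pos: [0.5574, -0.0116, 0.269]
eef_rot: [3.141, 0.0, -3.09]
contact_force: [0.6, -1.3, 0.2]
finger_gap: 0.0347
finger_force: 0.0
```

>>> {"method": "move_arm", "body": {"moves": [[[2,-4,0],0],[[5,-8,0],0],[[8,-12,0],0],[[8,-15,0],0],[[8,-15,0],0],[[8,-15,0],0],[[8,-15,0],0],[[8,-15,0],0],[[8,-15,0],0],[[8,-15,0],0]]}}

```text
t: 54.65
tool_pos: [0.4866, -0.1641, 0.2686]
eef_rot: [-3.142, -0.0, -3.09]
contact_force: [-0.4, -0.6, -0.3]
finger_gap: 0.0348
finger_force: 0.0
```

Run:
```python
from h import *
o=get_obs();print(o["tool_pos"],o["eef_rot"])
t,it=snap("top","t10")
a=cv2.resize(it[215:285,195:325,::-1],(780,420),interpolation=cv2.INTER_CUBIC)
cv2.imwrite("pics/t10c.png",a)
```

```text
[ 0.48660586 -0.16412416  0.26862107] [-3.14150209e+00 -2.63595542e-04 -3.09047662e+00]
```

View pics/t10c.png

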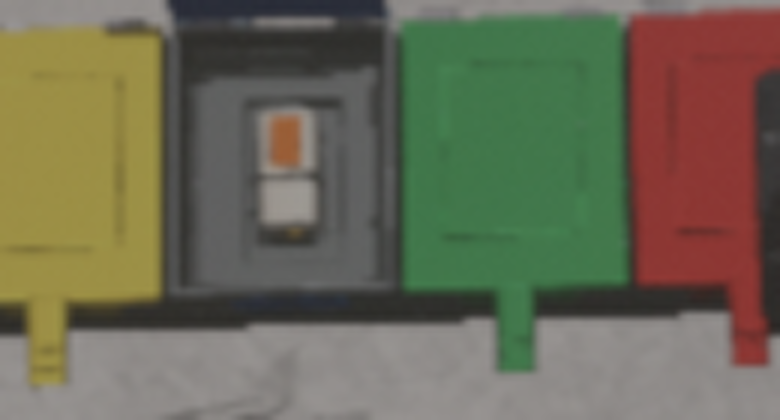

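Run:
```python
from h import *
t=camera_model("top")
print(cast(t,(242.7,242.3),.033)[0].round(4))
print(motion((.550,.107,.12),.05))
```

```text
[0.5525 0.1094 0.033 ]
(array([-7.72, 26.77, 14.86]), np.float64(0.001))
```

>>> {"method": "move_arm", "body": {"moves": [[[-2,5,0],0],[[-4,10,0],0],[[-6,15,0],0],[[-7,20,0],0],[[-7.9,24,3],0],[[-7.9,26.9,6],0],[[-7.9,26.9,10],0],[[-7.9,26.9,14],0],[[-7.9,26.9,14.9],0],[[-7.9,26.9,14.9],0]], "claw": 0.44}}

```text
t: 55.7
tool_pos: [0.5513, 0.1076, 0.1192]
eef_rot: [-3.14, -0.002, -3.092]
contact_force: [-0.4, -0.1, 0.9]
finger_gap: 0.0381
finger_force: 0.0
```

Run:
```python
from h import *
print(motion((.5518,.1087,.037),.05),get_obs()["finger_gap"])
```

```text
(array([-0.07,  0.12,  8.22]), np.float64(-0.0)) 0.03814423120986516
```

>>> {"method": "move_arm", "body": {"moves": [[[0,0.1,2],0],[[0,0.1,4],0],[[0,0.1,6],0],[[0,0.1,7],0],[[0,0.1,7.6],0],[[0,0.1,8.1],0],[[0,0.1,8.2],0],[[0,0.1,8.2],0],[[0,0.1,8.2],0],[[0,0.1,8.2],0]]}}

```text
t: 56.7
tool_pos: [0.5521, 0.1091, 0.0381]
eef_rot: [3.141, 0.001, -3.091]
contact_force: [0.3, -0.6, 0.9]
finger_gap: 0.0381
finger_force: 0.0
```

>>> {"method": "move_arm", "body": {"moves": [[[0,0,0],0],[[0,0,0],0],[[0,0,0],0],[[0,0,0],0],[[0,0,0],0],[[0,0,0],0],[[0,0,0],0],[[0,0,0],0],[[0,0,0],0],[[0,0,0],0]], "claw": 0, "force": 25}}

```text
t: 57.7
tool_pos: [0.5518, 0.1091, 0.0378]
eef_rot: [3.141, 0.0, -3.091]
contact_force: [-0.7, -0.2, 2.3]
finger_gap: 0.0218
finger_force: 25.0
```

>>> {"method": "move_arm", "body": {"moves": [[[0,0,-1],0],[[0,0,-2],0],[[0,0,-3.5],0],[[0,0,-6],0],[[0,0,-9],0],[[0,0,-12],0],[[0,0,-15],0],[[0,0,-18],0],[[0,0,-20],0],[[0,0,-20],0]]}}

```text
t: 58.7
tool_pos: [0.5532, 0.1088, 0.2418]
eef_rot: [3.139, 0.005, -3.092]
contact_force: [-0.3, -0.3, -1.1]
finger_gap: 0.0216
finger_force: 25.0
```

>>> {"method": "move_arm", "body": {"moves": [[[0,-2,0],0],[[1,-5,0],0.01],[[2,-8,0],0.03],[[2,-12,0],0.05],[[3,-16,0],0.07],[[3,-20,0],0.1],[[3,-24,0],0.1],[[3,-28,0],0.1],[[3,-31,0],0.1],[[3,-31,0],0.1]]}}

```text
t: 59.7
tool_pos: [0.5357, -0.2073, 0.2379]
eef_rot: [-3.139, -0.0, 3.085]
contact_force: [0.2, -0.3, -0.8]
finger_gap: 0.0216
finger_force: 25.0
```

>>> {"method": "move_arm", "body": {"moves": [[[1,-3,0],0],[[2,-6,0],0],[[3,-9,0],0],[[3,-12,0],0],[[3,-12,0],0],[[3,-12,0],0],[[3,-12,0],0],[[3,-12,0],0],[[3,-12,0],0],[[3,-12,0],0]]}}

```text
t: 60.7
tool_pos: [0.5018, -0.3198, 0.2377]
eef_rot: [3.141, 0.0, 3.093]
contact_force: [-0.4, -0.2, -0.6]
finger_gap: 0.0216
finger_force: 25.0
```

Run:
```python
from h import *
o=get_obs();print(o["tool_pos"],o["eef_rot"],o["finger_gap"],o["q"].round(2))
m,im=snap("wrist","w11")
c0,yaw,P,R=tray(m,im)
print(P["blue"],motion((*P["blue"],.0365),yaw))
```

```text
[ 0.50175701 -0.31984586  0.23774723] [3.14126493e+00 1.39654977e-04 3.09275441e+00] 0.0216117914860907 [-0.27  0.38  0.99  1.58 -0.32  1.35  2.27]
{'red': [[0.4922, -0.534], [0.5277, -0.5239], [0.4808, -0.2494]], 'yellow': [[0.6159, -0.2531], [0.609, -0.3981], [0.4748, -0.3682]], 'green': [[0.4071, -0.2454]], 'blue': [[0.4006, -0.3643]]}
res mm [[0.0, 0.1], [-0.0, -0.1]] tray [ 0.4408 -0.3069] yaw -0.0546
[ 0.40199594 -0.33883496] (array([ 9.87, -2.37, 20.12]), np.float64(0.005))
```

>>> {"method": "move_arm", "body": {"moves": [[[3,-1,1],0],[[6,-2,3],0],[[9,-2.4,5],0],[[9.9,-2.4,8],0],[[9.9,-2.4,11],0],[[9.9,-2.4,13],0],[[9.9,-2.4,16],0],[[9.9,-2.4,18],0],[[9.9,-2.4,18],0],[[9.9,-2.4,18],0]]}}

```text
t: 61.75
tool_pos: [0.4014, -0.3398, 0.0583]
eef_rot: [-3.141, -0.0, 3.091]
contact_force: [0.1, -0.1, 0.3]
finger_gap: 0.0217
finger_force: 25.0
```

Run:
```python
from h import *
o=get_obs();print(o["tool_pos"],o["eef_rot"],o["finger_gap"])
print(motion((.4022,-.3389,.0363),-.0500))
```

```text
[ 0.40142017 -0.33980608  0.05827238] [-3.14132014e+00 -2.04211126e-04  3.09147812e+00] 0.021739329528788588
(array([-0.07,  0.09,  2.2 ]), np.float64(-0.0))
```

>>> {"method": "move_arm", "body": {"moves": [[[-0.1,0.1,0.5],0],[[-0.1,0.1,1],0],[[-0.1,0.1,1.4],0],[[-0.1,0.1,1.8],0],[[-0.1,0.1,2.0],0],[[-0.1,0.1,2.2],0],[[-0.1,0.1,2.2],0],[[-0.1,0.1,2.2],0],[[-0.1,0.1,2.2],0],[[-0.1,0.1,2.2],0]]}}

```text
t: 62.75
tool_pos: [0.4024, -0.3387, 0.0358]
eef_rot: [-3.141, 0.0, 3.092]
contact_force: [-1.1, 0.0, 0.2]
finger_gap: 0.0217
finger_force: 25.0
```

>>> {"method": "move_arm", "body": {"moves": [[[0,0,0],0],[[0,0,0],0],[[0,0,0],0],[[0,0,0],0],[[0,0,-0.5],0],[[0,0,-2],0],[[0,0,-5],0],[[0,0,-9],0],[[0,0,-13],0],[[-4,0,-17],0]], "claw": 0.44}}

```text
t: 63.75
tool_pos: [0.4343, -0.3423, 0.2049]
eef_rot: [3.14, 0.002, 3.085]
contact_force: [0.7, -1.0, 0.7]
finger_gap: 0.0386
finger_force: 0.0
```

>>> {"method": "move_arm", "body": {"moves": [[[-4,2,-2],0],[[-8,5,-4],0],[[-8,5,-5],0],[[-8,5,-5],0],[[-8,5,-5],0],[[-8,5,-5],0],[[-8,5,-5],0],[[-8,5,-5],0],[[-8,5,-5],0],[[-8,5,-5],0]]}}

```text
t: 64.75
tool_pos: [0.52, -0.2944, 0.251]
eef_rot: [3.141, -0.0, 3.092]
contact_force: [0.6, 0.2, 0.3]
finger_gap: 0.0378
finger_force: 0.0
```

Run:
```python
from h import *
o=get_obs();print(o["tool_pos"],o["eef_rot"],o["finger_gap"])
m,im=snap("wrist","w12")
tray(m,im)
cv2.imwrite("pics/w12c.png",cv2.resize(im[:290,150:450,::-1],None,fx=1.6,fy=1.6))
print(motion((.6337,.1132,.26),.05))
```

```text
[ 0.52000909 -0.29443521  0.2509675 ] [ 3.14143749e+00 -1.42520501e-04  3.09159985e+00] 0.03781924485504223
{'red': [[0.4928, -0.5335], [0.5284, -0.5229], [0.4812, -0.2494]], 'yellow': [[0.4749, -0.3683]], 'green': [[0.4073, -0.2455], [0.5925, 0.0068]], 'blue': [[0.4006, -0.3644]]}
res mm [[0.2, -0.0], [-0.2, 0.0]] tray [ 0.4408 -0.307 ] yaw -0.052
(array([-9.31, 41.28, -0.89]), np.float64(-0.1))
```

View pics/w12c.png

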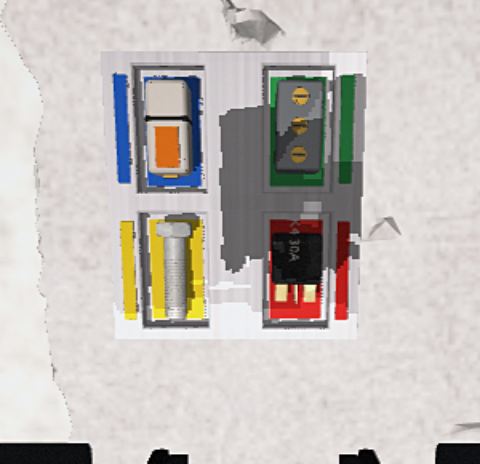

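All four pockets are filled and flat. The blue lid is left to shut.

>>> {"method": "move_arm", "body": {"moves": [[[-1,4,-2],-0.03],[[-2,8,-4],-0.06],[[-4,12,-4],-0.09],[[-6,17,-4],-0.1],[[-8,22,-4],-0.1],[[-9,27,-4],-0.1],[[-9.3,32,-4],-0.1],[[-9.3,37,-4],-0.1],[[-9.3,41.3,-4],-0.1],[[-9.3,41.3,-4],-0.1]], "claw": 0.4}}

```text
t: 65.8
tool_pos: [0.6331, 0.1232, 0.2898]
eef_rot: [3.139, -0.001, -3.08]
contact_force: [-0.5, 0.1, 0.2]
finger_gap: 0.035
finger_force: 0.0
```

>>> {"method": "move_arm", "body": {"moves": [[[0,0,0],0],[[0,0,1],0],[[0,0,2],0],[[0,0,3],0],[[0,0,3],0],[[0,0,3],0],[[0,0,3],0],[[0,0,3],0],[[0,0,3],0],[[0,0,3],0]]}}

```text
t: 66.8
tool_pos: [0.6337, 0.1135, 0.2613]
eef_rot: [3.141, 0.0, -3.091]
contact_force: [-0.3, -0.2, 0.3]
finger_gap: 0.0351
finger_force: 0.0
```

Run:
```python
from h import *
print(motion((.6337,.1130,.1805),.05))
```

```text
(array([ 0.  , -0.05,  8.08]), np.float64(0.0))
```

>>> {"method": "move_arm", "body": {"moves": [[[0,0,2],0],[[0,0,4],0],[[0,0,6],0],[[0,0,7],0],[[0,0,7.6],0],[[0,0,8.0],0],[[0,0,8.0],0],[[0,0,8.0],0],[[0,0,8.0],0],[[0,0,8.0],0]]}}

```text
t: 67.8
tool_pos: [0.6338, 0.1135, 0.1816]
eef_rot: [3.141, 0.001, -3.091]
contact_force: [0.4, -0.7, -1.0]
finger_gap: 0.0347
finger_force: 0.0
```

>>> {"method": "move_arm", "body": {"moves": [[[0,0,0],0],[[0,0,0],0],[[0,0,0],0],[[0,0,0],0],[[0,0,0],0],[[0,0,0],0],[[0,0,0],0],[[0,0,0],0],[[0,0,0],0],[[0,0,0],0]], "claw": 0, "force": 12}}

```text
t: 68.8
tool_pos: [0.6336, 0.1134, 0.1811]
eef_rot: [-3.142, 0.0, -3.091]
contact_force: [0.2, -0.4, 0.5]
finger_gap: 0.0138
finger_force: 12.0
```

>>> {"method": "move_arm", "body": {"moves": [[[1.1,0,-0.2],0],[[2.2,0,-0.4],0],[[3.4,0,-0.4],0],[[4.5,0,-0.3],0],[[5.6,0,-0.2],0],[[6.7,0,0.1],0],[[7.8,0,0.5],0],[[8.8,0,1.0],0],[[9.8,0,1.5],0],[[10.7,0,2.1],0]]}}

```text
t: 69.8
tool_pos: [0.5258, 0.1081, 0.16]
eef_rot: [3.141, 0.001, -3.091]
contact_force: [2.9, 0.1, -2.1]
finger_gap: 0.0137
finger_force: 12.0
```

>>> {"method": "move_arm", "body": {"moves": [[[0.9,0,0.7],0],[[1.7,0,1.5],0],[[2.4,0,2.4],0],[[3.1,0,3.3],0],[[3.6,0,4.3],0],[[4.1,0,5.3],0],[[4.5,0,6.4],0],[[4.7,0,7.5],0],[[4.9,0,8.6],0],[[5.0,0,9.7],0]]}}

```text
t: 70.8
tool_pos: [0.4766, 0.1057, 0.062]
eef_rot: [-3.142, -0.0, -3.091]
contact_force: [-0.7, 0.3, 1.2]
finger_gap: 0.0138
finger_force: 12.0
```

>>> {"method": "move_arm", "body": {"moves": [[[0,0,0.1],0],[[0,0,0.2],0],[[0,0,0.3],0],[[0,0,0.3],0],[[0,0,0.3],0],[[0,0,0.3],0],[[0,0,0.3],0],[[0,0,0.3],0],[[0,0,0.3],0],[[0,0,0.3],0]]}}

```text
t: 71.8
tool_pos: [0.4766, 0.1057, 0.0602]
eef_rot: [3.141, -0.0, -3.091]
contact_force: [-5.7, 1.7, 1.7]
finger_gap: 0.0137
finger_force: 12.0
```

>>> {"method": "move_arm", "body": {"moves": [[[0,0,0.1],0],[[0,0,0.2],0],[[0,0,0.3],0],[[0,0,0.3],0],[[0,0,0.3],0],[[0,0,0.3],0],[[0,0,0.3],0],[[0,0,0.3],0],[[0,0,0.3],0],[[0,0,0.3],0]]}}

```text
t: 72.8
tool_pos: [0.4774, 0.1058, 0.0581]
eef_rot: [3.141, 0.001, -3.092]
contact_force: [-6.8, 0.1, 12.7]
finger_gap: 0.0134
finger_force: 12.0
```

>>> {"method": "move_arm", "body": {"moves": [[[0,0,0],0],[[0,0,0],0],[[0,0,0],0],[[0,0,0],0],[[0,0,-1],0],[[0,0,-3],0],[[0,0,-5],0],[[0,0,-5],0],[[0,0,-5],0],[[0,0,-5],0]], "claw": 0.4}}

```text
t: 73.8
tool_pos: [0.4764, 0.1056, 0.1067]
eef_rot: [-3.141, -0.001, -3.091]
contact_force: [0.1, 0.0, -0.1]
finger_gap: 0.035
finger_force: 0.0
```

>>> {"method": "move_arm", "body": {"moves": [[[0,0,-1],0],[[0,0,-1],0],[[0,0,-1],0],[[0,0,-1],0],[[0,0,-1],0],[[0,0,-1],0],[[0,0,-1],0],[[0,0,-1],0],[[0,0,-1],0],[[0,0,-1],0]], "claw": 0}}

```text
t: 74.8
tool_pos: [0.4768, 0.1056, 0.1171]
eef_rot: [3.142, 0.0, -3.091]
contact_force: [-0.3, -0.4, 0.7]
finger_gap: 0.0007
finger_force: 0.0
```

>>> {"method": "move_arm", "body": {"moves": [[[0,0,2],0],[[0,0,3.5],0],[[0,0,4.2],0],[[0,0,4.4],0],[[0,0,4.5],0],[[0,0,4.6],0],[[0,0,4.65],0],[[0,0,4.7],0],[[0,0,4.7],0],[[0,0,4.7],0]]}}

```text
t: 75.8
tool_pos: [0.477, 0.1056, 0.0716]
eef_rot: [3.14, -0.0, -3.092]
contact_force: [-8.5, -2.6, 19.6]
finger_gap: 0.0006
finger_force: 9.9
```

>>> {"method": "move_arm", "body": {"moves": [[[0,0,-1.5],0],[[0,-3,-3],0],[[0,-7,-3],0],[[0,-8.6,-3],0],[[0,-8.6,-2],0],[[0,-8.6,-1],0],[[0,-8.6,-0.3],0],[[0,-8.6,-0.1],0],[[0,-8.6,0],0],[[0,-8.6,0],0]]}}

```text
t: 76.8
tool_pos: [0.4809, 0.0209, 0.071]
eef_rot: [3.14, -0.002, -3.09]
contact_force: [-12.9, 1.0, 34.4]
finger_gap: 0.0004
finger_force: 16.6
```

>>> {"method": "move_arm", "body": {"moves": [[[0,0,-1.5],0],[[0,-3,-3],0],[[0,-7,-3],0],[[-0.1,-8.6,-3],0],[[-0.1,-8.6,-2],0],[[-0.1,-8.6,-1],0],[[-0.1,-8.6,-0.3],0],[[-0.1,-8.6,-0.1],0],[[-0.1,-8.6,0],0],[[-0.1,-8.6,0],0]]}}

```text
t: 77.8
tool_pos: [0.486, -0.0646, 0.0709]
eef_rot: [3.139, -0.002, -3.09]
contact_force: [-15.3, 2.4, 35.5]
finger_gap: 0.0004
finger_force: 18.0
```

>>> {"method": "move_arm", "body": {"moves": [[[0,0,-2],0],[[0,0,-5],0],[[0,0,-9],0],[[0,0,-13],0],[[1,-4,-17],0],[[2,-8,-20],0],[[3,-12,-20],0],[[3,-15,-20],0],[[3,-15,-20],0],[[3,-15,-20],0]]}}

```text
t: 78.8
tool_pos: [0.4642, -0.2166, 0.2694]
eef_rot: [-3.141, -0.002, -3.091]
contact_force: [0.2, 0.4, -0.3]
finger_gap: 0.0006
finger_force: 0.0
```

Run:
```python
from h import *
o=get_obs();print(o["tool_pos"],o["t"])
t,it=snap("top","t13");s,js=snap("scene","s13")
cv2.imwrite("pics/f13.png",np.vstack([cv2.resize(js[180:380,200:500,::-1],(600,400)),cv2.resize(it[215:330,180:470,::-1],(600,200))]))
```

```text
[ 0.46418003 -0.21656564  0.26938746] 78.8
```

View pics/f13.png

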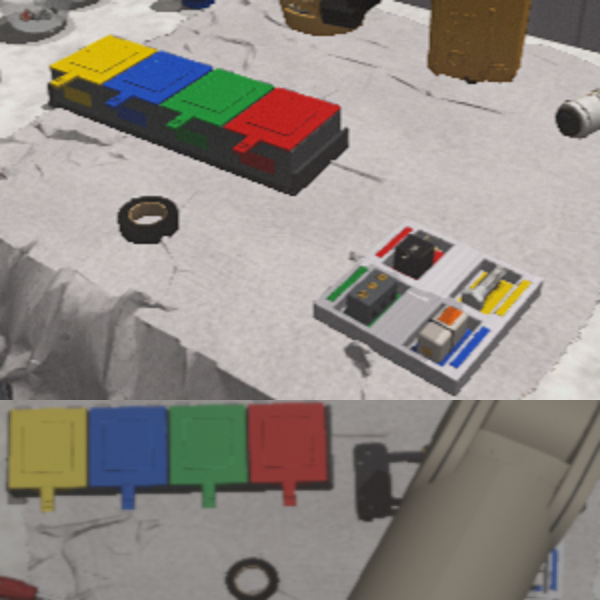

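The final view shows all four lids shut, all four pockets filled with flat parts, and the tape and screwdriver where they were.

```bash
python3 -c "
from rig import *
print(finish_job())"
```

```text
the job is handed in; nothing more can be done
None
```

The job is handed in at about 79 s: the spare relay, terminal block and fuse holder lie flat in their tray pockets, the red, green and blue lids are shut again, and the yellow compartment, screwdriver and tape were left alone.

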